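# Lever a stuck violin neck blank out of its carving cradle

### The job

The maple neck blank is stuck between the two sprung cheeks of its carving cradle. Lay the loose flat steel bar over the cradle's fulcrum with its end under the overhanging heel, and lever the heel up until it springs clear of the cheeks; do not touch the blank with the gripper while it is still stuck. Then lift the blank out and set it down, without dropping it, flat on its underside in the empty wooden tray, and leave the glue jar and the gouge where they are.

Things in the scene. Friction and masses are not known exactly. Their poses are not given: they have to be found in the camera images.
- neck: Violin neck blank of pale maple, 190 mm long, 0.15-0.31 kg, on its flat underside (z up), at first stuck in the cradle. Origin: on the underside, mid-length; x from heel to scroll. Heel: block x=-95 to -35 mm, 44 wide, 34 high. Waist: x=-35 to 60, 30 wide, 24 high. Scroll: roll of radius 17, 46 wide, x=61 to 95
- neck_heel (a point): Point on the blank's underside, in the middle of its width, at x=-45 of the blank: where the cheeks grip the heel
- neck_waist (a point): Middle of the waist's section at x=5 of the blank, 12 mm above its underside: the place to grip the blank across its 30 mm width. 25 mm or more is free beside it
- cradle: Fixed wooden cradle on a 260 x 100 mm board. Origin on the bench under the seated blank's origin, x as the seated blank (heel at -x), z up. The blank lies on a block 60 mm wide, top at z=84, from x=-60 to 105 mm, so the heel overhangs it by 35 mm (x=-95 to -60), with free space below. At the scroll: side lips 10 and an end stop 14 mm above the seat; the scroll end stays down as the pivot
- seat (a point): Point of the cradle under neck_heel when the blank is fully seated (x=-45, y=0, z=84 mm in the cradle)
- cheek_l: One of two equal sprung steel cheeks (this: +y side; other: -y) at x=-57 to -33 mm of the cradle, pressing (23 N each) on the heel's sides from the seat to 9 mm above it; friction holds it with 23-32 N. Posts behind them at y=+-46 to 56 rise to z=100. When the heel is lifted over 9 mm here, they spring 4 mm in beneath it and hold it up, loose, tilted about 4 degrees
- fulcrum: The cradle's fulcrum: wooden block with a fixed level steel rod (diameter 12 mm, along the cradle's y) on top, at x=-125 mm of the cradle, 30 mm beyond the heel's end. Two wooden uprights, 22 mm thick along x, 34 mm apart inside, 54 over all, rise to z=85 and guide the bar. Origin on the bench, axes as the cradle
- fulcrum_top (a point): Middle of the top line of the fulcrum rod, 70 mm above the bench, 14 mm below the heel's underside
- bar: Loose flat steel pry bar, 200 x 22 x 8 mm, 0.26 kg, both ends alike, lying flat. Origin mid-underside, x along it, z up. Laid over the fulcrum along the cradle's x, its end 57 mm past the rod (27 mm under the heel), it stays there by itself, outer end sunk about 6 degrees. Pushing it 127 mm from the rod down to 20 mm above the bench (about 10 to 20 N) lifts the heel clear
- tray: Fixed low wooden tray, 240 x 150 mm, 18 mm high outside, walls and floor 6 mm thick. Origin on the bench under its centre, x along its length
- tray_in (a point): Centre of the tray's inner floor; z up, x along the tray's length
- jar: Bystander: amber glass jar, diameter 56, 75 mm high; origin at the centre of its underside
- gouge: Bystander: gouge with a wooden handle, 210 mm long; lies along its x
Not all that is in view belongs to the job. What is shaped like the neck but turquoise is not meant. Several things look just like the bar: the one meant starts farthest from the robot's base.

How it is judged:
On the way, in this order (a step that is already met when the one before it is completed fails the run):
1. the heel is levered clear of the cheeks by the bar on the fulcrum, the gripper not touching the blank (z of neck_heel in the frame of seat above 0.0085 m and contact force between bar and neck above 0.3 N and contact force between bar and fulcrum above 0.3 N and contact force between the fingers and neck below 0.3 N), for 0.1 s.
2. the blank is lifted out of the cradle by the gripper (z of neck in the frame of cradle above 0.115 m and contact force between the fingers and neck above 1 N), for 0.1 s.
At the end, for the whole second after the job is handed in: The blank lies at rest in the tray, its underside flat on the tray's floor (within 5 mm and 0.06 rad, z up), its middle within 60 mm of the tray's centre along either side, and the bar does not touch it (z of neck in the frame of tray_in between -0.005 and 0.005 m and x of neck in the frame of tray_in between -0.06 and 0.06 m and y of neck in the frame of tray_in between -0.06 and 0.06 m and angle between neck's own z axis and vertical below 0.06 rad and linear speed of neck below 0.02 m/s and contact force between bar and neck below 0.2 N).
It fails at once if the gripper touches the blank while it is still stuck in the cradle (heel lifted less than 7 mm) (distance between neck_heel and seat below 0.007 m and contact force between the fingers and neck above 1.5 N).
It fails at once if the blank is dropped (falls free faster than 0.6 m/s) (linear speed of neck above 0.6 m/s and contact force between the fingers and neck below 0.1 N).
It fails at once if the jar or the gouge is moved by more than 30 mm (distance of any of jar, gouge from where it was at the start of the episode above 0.03 m).
It also fails if it takes over 69 s, if anything falls off the work surface, if the arm or the gripper's body presses on something with over 40 N, if the wrist force passes 120 N, or if a joint passes its speed limit or range.

### The arm

A 7-joint arm with a two-finger parallel gripper is mounted at the origin on the work surface. World frame = base frame: x ahead of the robot, y to its left, z up, the work surface at z = 0. Lengths are in m, angles in rad, forces in N, time in s.
With the tool pointing down it reaches from about 0.4 to 0.85 m from the base axis. Payload 10.4 kg.
Tool frame: the origin (TCP) lies between the finger pads; the fingertips stand 19 mm ahead of it and the grasp point (between the pads) is the TCP (robot.finger_overhang is the distance from the TCP to the fingertips, in m); z points along the fingers, y is the direction in which the jaws open and shut (so a half turn about z gives the same grasp; the last joint's range is limited). The gripper opens to 87 mm and grips with 3 to 60 N. Pads are 19 mm wide; open, the fingers measure 117 mm over their backs; the gripper's body (75 mm by 190 mm) begins 51 mm behind the grasp point.
Start: joints at [-1.192, 0.332, -0.065, 1.46, 0.022, 1.35, -0.088], TCP at [0.244, 0.575, 0.242] pointing down, gripper open.
Joint ranges: [-2.6, 2.6], [-0.5, 2.12], [-1.47, 1.34], [0.16, 2.42], [-1.27, 4.41], [0.06, 2.06], [-2.6, 2.6]. Speed limits (rad/s): [2.22, 2.22, 2.79, 2.79, 3.14, 3.14, 3.14].

### API

Orientations are given as a rotation vector (axis times angle).
In Python, from cell import robot gives the robot as it stands.
- The arm moves only by the tool apply_moves, never from a script. Its argument "plan" is a list that holds one entry, the list of rows, each a list of 5 numbers: the shift along the tool's x, y, z in cm, then the turn about the tool's z in rad, then the finger opening in cm, from 0 to 8.7. A call has 1 to 10 rows; each row shifts and turns the commanded pose from where the row before left it, along the tool's axes as they then stand; what a row does not reach is not made up. A row lasts 1/8 s, in which the tool goes at most 62.5 mm and 10.7 degrees, less where a joint would pass 70% of its speed; a pose out of reach is approached as far as the arm can. A call is refused whole if a number of a shift passes 6.25 or a number of a turn 0.188, either way. A call with a gripper value outside its range is refused whole. The fingers move at their own pace and stop on an object; "force" is the grip in N (left out, the last holds). Time passes only in rows, so rows that do not move let the fingers close. It gives the time, the measured TCP pose, the force and the opening at its end, in the units of the state.
- robot.state(): the state, without advancing time (a new reading comes with each control period).
- robot.snapshot(name): name is "scene" or "top" or "wrist"; returns the picture (480x640x3 uint8, red, green, blue); there is no depth.
- robot.camera_params(name): a dict with "vfov" (degrees; the focal length in pixels is half the picture's height over the tangent of half this angle, whatever the lens; pixels are square), "cx", "cy" (the principal point, pixels), "R" (3x3) and "t" (3): a world point X has camera coordinates R X + t. Camera axes: x right, y down, z forward; pixel columns grow to the right and rows downward; lengths in m; the calibration is good to about 2 mm. A picture is of the moment at which its call begins: read the wrist's pose just before it. camera_params takes no time and is no camera call; for the wrist camera it gives the pose at the moment of the call.
- robot.sign_off(): hands the job in, once; it reports no verdict.
Trained networks look in the newest picture that a camera, given by its name, has taken for a name from the list of things; names that differ only in an ending like _2 or _b are one class to them, and where a whole thing is asked for, a point or a joint stands for the part that bears it (a point fixed in the world has none). Each returns a list of dicts, best first, with "p" (0 to 1); they miss things now and then, are a little off and sometimes report something else, mostly with a low value. They report only what shows in the picture. A call takes as long as a camera call. They do not tell look-alikes from the thing itself.
- robot.search_frame(name, camera): "extent" ([left, top, right, bottom] in pixels, round what is visible of it).
- robot.outline_of(name, camera): "mask" (480x640 bool, what is visible of it) and "extent" ([left, top, right, bottom] in pixels, round what is visible of it).
- robot.tip_of(name, camera): "position" ([column, row] in pixels: a listed point, or the origin of a listed thing).
The state is a dict: "t": time; "joint_pos": joint angles; "dq": joint speeds; "effort": joint torques, N m; "position": TCP position; "tool_rot": TCP orientation; "wrist_force": force on the tool from outside, world axes, zero at the start; "moment": the same for the moment, N m; "opening": opening from 0.0 (shut) to 1.0 (fully open).
Only numpy, scipy, OpenCV 4.12 (cv2) and the standard library are available. Lean on these libraries where they do the work, as an engineer would, in place of code of your own. Each camera call takes 0.05 s, during which the arm holds its last target.

## Working session

There is one attempt and no reset: what is moved stays moved. The work goes in short steps, Python scripts to look and compute and a tool call to move; the robot and the scene stay as the last step left them, time stands still between calls to the robot, and variables do not carry over. Pictures are saved under pics/ and viewed, and the job is handed in when it is done.

Besides the shell and the picture viewer there is one more tool, called after ">>>" as name(argument=value, ...), one argument or row to a line, values as JSON. apply_moves: Moves the arm, as the interface text tells. Its arguments: {"type":"object","properties":{"plan":{"type":"array","items":{"type":"array","items":{"type":"array","items":{"type":"number"}}}},"force":{"type":"number"}},"required":["plan"]}

```bash
ls; mkdir -p pics
cat > h.py <<'E'
from cell import robot
import numpy as np, cv2
from scipy.spatial.transform import Rotation as R
def save(n,f):
    im=robot.snapshot(n); cv2.imwrite('pics/'+f,im[:,:,::-1]); return im
def ray(cam,px,P=None):
    P=P or robot.camera_params(cam)
    f=240/np.tan(np.radians(P['vfov'])/2)
    d=np.array([(px[0]-P['cx'])/f,(px[1]-P['cy'])/f,1])
    Rm=np.array(P['R']);t=np.array(P['t'])
    return -Rm.T@t, Rm.T@d
def at_z(cam,px,z,P=None):
    o,d=ray(cam,px,P); return o+d*(z-o[2])/d[2]
def proj(cam,X,P=None):
    P=P or robot.camera_params(cam)
    f=240/np.tan(np.radians(P['vfov'])/2)
    c=np.array(P['R'])@np.array(X)+np.array(P['t'])
    return np.array([P['cx']+f*c[0]/c[2],P['cy']+f*c[1]/c[2]])
E
python3 - <<'E'
from h import *
for n in ['scene','top']:
    im=save(n,n+'0.png'); p=robot.camera_params(n); print(n,p)
print(robot.state(), robot.finger_overhang)
E
```

```text
pics
scene {'vfov': 57.266752218644896, 'cx': 320.39319797061194, 'cy': 237.75895114931706, 'R': array([[ 0.80486135,  0.59335995, -0.01105345],
       [ 0.42398025, -0.58793976, -0.68888866],
       [-0.4152577 ,  0.54977341, -0.72478289]]), 't': array([-0.36304413, -0.12459946,  1.17899552])}
top {'vfov': 46.10988179665369, 'cx': 309.38624814912475, 'cy': 237.04050792721975, 'R': array([[ 0.00704972, -0.99977447,  0.02003267],
       [-0.9824026 , -0.01066358, -0.18647095],
       [ 0.18664252, -0.01836558, -0.98225622]]), 't': array([-0.01501772,  0.4559416 ,  1.42783448])}
{'t': 0.1, 'joint_pos': array([-1.19157058,  0.332838  , -0.06469908,  1.46086444,  0.02166192,
        1.34989588, -0.08849362]), 'dq': array([-2.18522828e-03, -2.56639513e-03,  1.86962465e-03, -1.73164178e-03,
       -5.86759549e-04, -3.35417500e-05, -1.83938837e-03]), 'effort': array([ 1.82839070e-03, -6.24542212e+01,  2.46594648e-02, -3.90716457e+01,
       -6.14408799e-02,  3.66505457e-02,  1.19772703e-04]), 'position': array([0.24433178, 0.5749107 , 0.24081179]), 'tool_rot': array([-6.26860596e-01, -3.07826987e+00,  2.04374130e-03]), 'wrist_force': array([0.70129274, 0.08350141, 0.28420346]), 'moment': array([-0.02714757, -0.0339541 ,  0.00587297]), 'opening': 0.9946288640411036} 0.019
```

View pics/scene0.png

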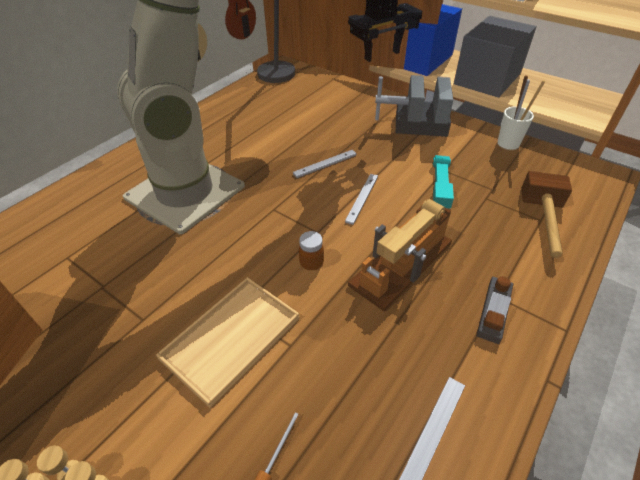

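View pics/top0.png

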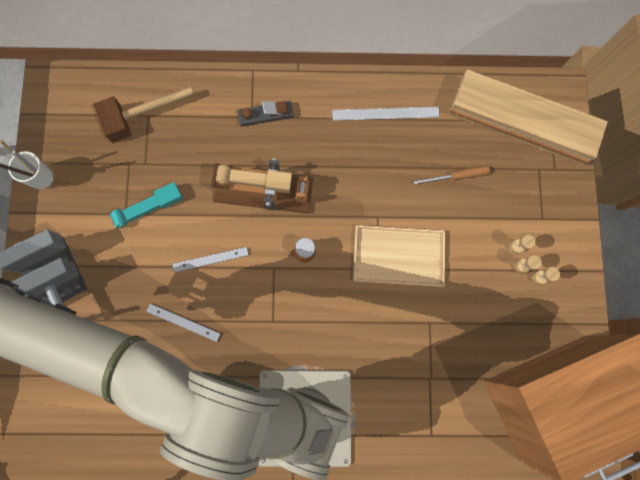

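```bash
cat > m.py <<'E'
from h import *
im=save('top','top1.png'); 
P=robot.camera_params('top')
for n in ['bar','neck','cradle','fulcrum','tray','jar','gouge','cheek_l']:
    for d in robot.outline_of(n,'top')[:4]:
        m=d['mask'].astype(np.uint8); c=cv2.findContours(m,0,2)[0]; c=max(c,key=cv2.contourArea)
        r=cv2.minAreaRect(c); z={'bar':.008,'tray':.018,'jar':.075,'gouge':.01}.get(n,.1)
        b=cv2.boxPoints(r); w=np.array([at_z('top',q,z,P) for q in b])
        e=[np.linalg.norm(w[1]-w[0]),np.linalg.norm(w[2]-w[1])]
        l=(w[1]-w[0]) if e[0]>e[1] else w[2]-w[1]
        print(n,round(d['p'],2),np.round(r[0]),'ctr',w.mean(0).round(4),'size',np.round(e,3),'yaw',np.round(np.arctan2(l[1],l[0]),3))
for n in ['neck_heel','neck_waist','seat','fulcrum_top','tray_in','bar','neck','cradle','fulcrum','tray']:
    print(n,[(round(d['p'],2),np.round(d['position'],1)) for d in robot.tip_of(n,'top')[:3]])
robot.snapshot('scene')
for n in ['neck_heel','neck_waist','seat','fulcrum_top','tray_in','bar','neck','cradle','fulcrum','tray']:
    print('scene',n,[(round(d['p'],2),np.round(d['position'],1)) for d in robot.tip_of(n,'scene')[:3]])
E
python3 m.py
python3 -c "
import cv2
im=cv2.imread('pics/top0.png');cv2.imwrite('pics/c1.png',cv2.resize(im[140:350,130:330],None,fx=3.5,fy=2.8,interpolation=2))
im=cv2.imread('pics/scene0.png');cv2.imwrite('pics/c2.png',cv2.resize(im[130:320,280:480],None,fx=4,fy=3.1,interpolation=2))
im=cv2.imread('pics/top0.png');cv2.imwrite('pics/c3.png',cv2.resize(im[150:220,200:325],None,fx=6.4,fy=6.4,interpolation=2))
"
```

```text
bar 0.8 [211. 260.] ctr [0.3993 0.2488 0.008 ] size [0.198 0.023] yaw -1.334
bar 0.76 [183. 323.] ctr [0.2337 0.3135 0.008 ] size [0.025 0.201] yaw -1.96
neck 0.88 [253. 178.] ctr [0.5966 0.134  0.1   ] size [0.056 0.192] yaw -1.689
neck 0.68 [146. 206.] ctr [0.5218 0.4018 0.1   ] size [0.181 0.053] yaw -1.092
cradle 0.56 [261. 189.] ctr [0.5678 0.1134 0.1   ] size [0.101 0.26 ] yaw -1.681
fulcrum 0.64 [302. 190.] ctr [0.5672 0.0103 0.1   ] size [0.069 0.031] yaw -0.085
tray 0.59 [400. 256.] ctr [ 0.4124 -0.2514  0.018 ] size [0.154 0.25 ] yaw -1.632
jar 0.66 [304. 250.] ctr [0.4165 0.0018 0.075 ] size [0.048 0.057] yaw -3.136
gouge 0.8 [469. 173.] ctr [ 0.6462 -0.4485  0.01  ] size [0.114 0.026] yaw -1.373
neck_heel [(0.86, array([160.4, 198.6])), (0.57, array([271.3, 180.1]))]
neck_waist [(0.67, array([141.8, 207.4])), (0.67, array([306.1, 251.1])), (0.58, array([249.6, 179.3]))]
seat [(0.63, array([270.3, 183.9])), (0.56, array([250.6, 179.1]))]
fulcrum_top [(0.57, array([301.3, 188.4])), (0.49, array([257.3, 189.4]))]
tray_in [(0.75, array([399.9, 256.4]))]
bar [(0.95, array([179
[... 199 characters left out ...]
.65, array([399.1, 255.7]))]
scene neck_heel [(0.95, array([400.3, 245.8])), (0.87, array([443.6, 195.6]))]
scene neck_waist [(0.84, array([440.2, 177. ])), (0.59, array([409.8, 224.3]))]
scene seat [(0.75, array([398.4, 245.1])), (0.64, array([311.5, 261.8]))]
scene fulcrum_top [(0.93, array([374.6, 271.9])), (0.16, array([412.4, 232.9]))]
scene tray_in [(0.78, array([230.1, 334.3])), (0.19, array([311.7, 262.3]))]
scene bar [(0.81, array([327.3, 165.4])), (0.67, array([367.2, 197.8]))]
scene neck [(0.81, array([442.9, 182.2])), (0.72, array([410.5, 232.1]))]
scene cradle [(0.81, array([401.7, 261.2]))]
scene fulcrum [(0.87, array([369.1, 290.7]))]
scene tray [(0.87, array([233. , 336.3]))]
```

View pics/c1.png

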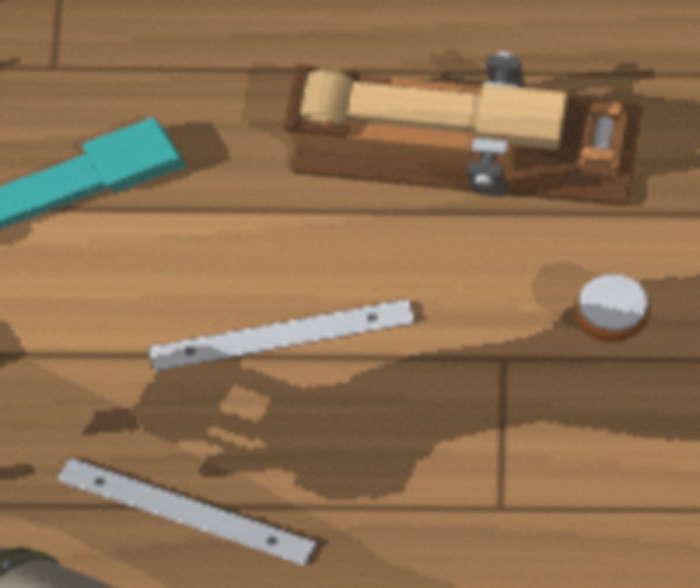

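View pics/c2.png

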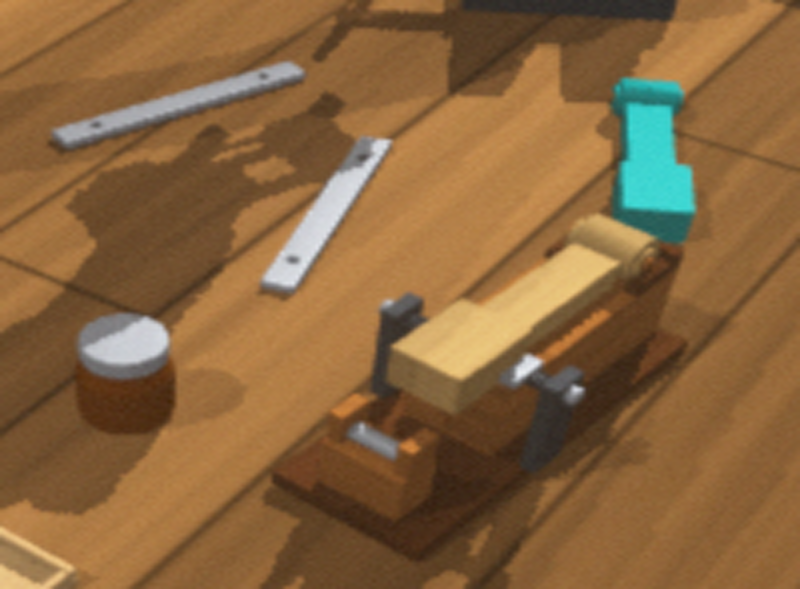

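View pics/c3.png

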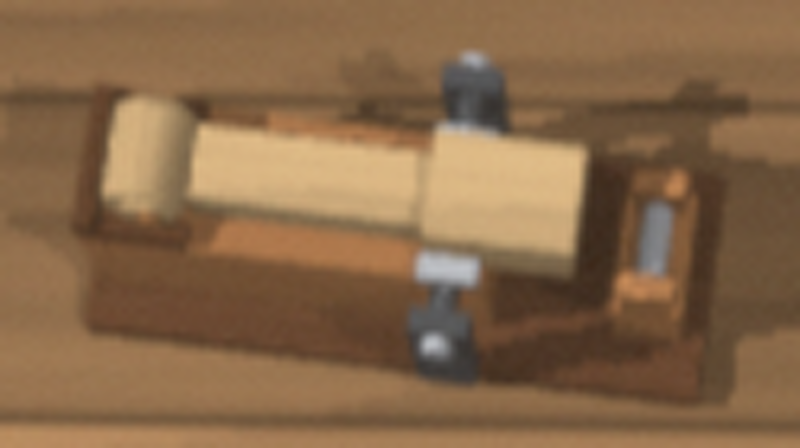

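Bar candidates in the top view are (211,260) and (183,323). The strip at (385,114) is too long, about 270 mm, and has no holes. (211,260) is 0.470 m from the base and (183,323) is 0.391 m, so the bar meant is (211,260), confirmed in the crop. The turquoise neck at (146,206) is a decoy. Next I fit the poses from the masks.

```bash
cat > fit.py <<'E'
from h import *
from scipy.optimize import minimize
def box(x0,x1,y0,y1,z0,z1): return np.array([[x,y,z] for x in(x0,x1) for y in(y0,y1) for z in(z0,z1)])
a=np.linspace(0,2*np.pi,24,endpoint=False)
cyl=np.array([[.078+.017*np.cos(t),y,.017+.017*np.sin(t)] for t in a for y in(-.023,.023)])
NECK=[box(-.095,-.035,-.022,.022,0,.034),box(-.035,.062,-.015,.015,0,.024),cyl]
BAR=[box(-.1,.1,-.011,.011,0,.008)]
TRAY=[box(-.12,.12,-.075,.075,0,.018)]
def render(parts,x,y,yaw,z,P,S=4,pitch=0):
    m=np.zeros((480*S//2,640*S//2),np.uint8) if 0 else np.zeros((480,640),np.uint8)
    Rm=R.from_euler('ZY',[yaw,pitch]).as_matrix()
    f=240/np.tan(np.radians(P['vfov'])/2)
    big=np.zeros((960,1280),np.uint8)
    for p in parts:
        w=p@Rm.T+[x,y,z]; c=w@np.array(P['R']).T+P['t']
        u=np.c_[P['cx']+f*c[:,0]/c[:,2],P['cy']+f*c[:,1]/c[:,2]]
        h=cv2.convexHull(((u+.5)*2*16-.5*16).astype(np.float32)).round().astype(np.int32)
        cv2.fillConvexPoly(big,h,255,cv2.LINE_AA,4)
    return cv2.resize(big,(640,480),interpolation=cv2.INTER_AREA)/255.
def fit(parts,x0,z,masks):
    def cost(v):
        s=0
        for m,P in masks:
            r=render(parts,*v,z,P); s+=np.abs(r-m).sum()/m.sum()
        return s
    best=minimize(cost,x0,method='Nelder-Mead',options=dict(initial_simplex=[x0]+[np.array(x0)+np.eye(3)[i]*[.008,.008,.06][i] for i in range(3)],xatol=1e-5,fatol=1e-5))
    return best.x.round(4),round(best.fun,3)
if __name__=='__main__':
    from functools import partial
    D={}
    for c in('top','scene'):
        robot.snapshot(c); P=robot.camera_params(c)
        for n in('neck','bar','tray'):
            D[n,c]=[(d['mask'],P) for d in robot.outline_of(n,c)]
    for n,parts,x0,z in(('neck',NECK,[.585,.13,1.46],.084),('bar',BAR,[.399,.249,1.807],0),('tray',TRAY,[.412,-.251,1.51],0)):
        ms=[]
        for c in('top','scene'):
            L=D[n,c]
            r=[ (render(parts,*x0,z,P)*m).sum() for m,P in L]
            if L and max(r)>0: ms.append(L[int(np.argmax(r))])
        for q in [ms]+[[k] for k in ms]: print(n,len(q),fit(parts,x0,z,q))
    for c in('top','scene'):
        robot.snapshot(c); P=robot.camera_params(c)
        for n,z in(('fulcrum_top',.07),('tray_in',.006),('cradle',0),('fulcrum',0)):
            for d in robot.tip_of(n,c)[:1]: print(c,n,at_z(c,d['position'],z,P).round(4))
E
python3 fit.py
```

```text
neck 2 (array([0.5948, 0.1347, 1.4557]), np.float64(0.225))
neck 1 (array([0.5948, 0.134 , 1.455 ]), np.float64(0.072))
neck 1 (array([0.595 , 0.1377, 1.4745]), np.float64(0.139))
bar 2 (array([0.3995, 0.2519, 1.8157]), np.float64(0.316))
bar 1 (array([0.3995, 0.2507, 1.8071]), np.float64(0.126))
bar 1 (array([0.3996, 0.2532, 1.8192]), np.float64(0.179))
tray 2 (array([ 0.4138, -0.2491,  1.5194]), np.float64(0.084))
tray 1 (array([ 0.4132, -0.2501,  1.5202]), np.float64(0.05))
tray 1 (array([ 0.4149, -0.2483,  1.5192]), np.float64(0.028))
top fulcrum_top [0.5756 0.0211 0.07  ]
top tray_in [ 0.4202 -0.2522  0.006 ]
top cradle [0.5969 0.1238 0.    ]
top fulcrum [0.5791 0.0122 0.    ]
scene fulcrum_top [0.5895 0.1456 0.07  ]
scene tray_in [ 0.4206 -0.2491  0.006 ]
scene cradle [0.5934 0.1244 0.    ]
scene fulcrum [0.5858 0.0042 0.    ]
```

```bash
cat > go.py <<'E'
from h import *
import sys
def plan(T,yaw,n,op,s=None):
    s=s or robot.state(); M=R.from_rotvec(s['tool_rot']).as_matrix(); p=np.array(s['position'])
    cy=np.arctan2(M[1,0],M[0,0]); print('pos',p.round(4),'yaw',round(cy,4),'tilt',M[2].round(4),'q',np.round(s['joint_pos'],2),'F',np.round(s['wrist_force'],1),'open',round(s['opening'],3),'t',s['t'])
    dy=(yaw-cy+np.pi)%(2*np.pi)-np.pi
    d=(np.array(T)-p)/n
    for k in range(n):
        y=cy+dy*k/n
        X=np.array([np.cos(y),np.sin(y),0]);Y=np.array([np.sin(y),-np.cos(y),0])
        print([round(100*d@X,2),round(100*d@Y,2),round(-100*d[2],2),round(-dy/n,3),op])
if __name__=='__main__':
    a=[float(v) for v in sys.argv[1:]]
    plan(a[:3],a[3],int(a[4]),a[5])
E
python3 go.py .3996 .2515 .11 1.813 9 6
```

```text
pos [0.2444 0.5752 0.2416] yaw 2.7398 tilt [ 0.e+00  1.e-04 -1.e+00] q [-1.19  0.33 -0.06  1.46  0.02  1.35 -0.09] F [-0.4  0.2 -0.2] open 0.997 t 2.5
[np.float64(-2.99), np.float64(-2.64), np.float64(1.46), np.float64(0.103), 6.0]
[np.float64(-3.25), np.float64(-2.31), np.float64(1.46), np.float64(0.103), 6.0]
[np.float64(-3.47), np.float64(-1.97), np.float64(1.46), np.float64(0.103), 6.0]
[np.float64(-3.65), np.float64(-1.6), np.float64(1.46), np.float64(0.103), 6.0]
[np.float64(-3.8), np.float64(-1.22), np.float64(1.46), np.float64(0.103), 6.0]
[np.float64(-3.9), np.float64(-0.82), np.float64(1.46), np.float64(0.103), 6.0]
[np.float64(-3.97), np.float64(-0.41), np.float64(1.46), np.float64(0.103), 6.0]
[np.float64(-3.99), np.float64(-0.0), np.float64(1.46), np.float64(0.103), 6.0]
[np.float64(-3.97), np.float64(0.41), np.float64(1.46), np.float64(0.103), 6.0]
```

>>> apply_moves(
  plan=[
    [[-3.0,-2.6,1.4,0.103,6],[-3.2,-2.3,1.4,0.103,6],[-3.5,-2.0,1.4,0.103,6],[-3.6,-1.6,1.4,0.103,6],[-3.8,-1.2,1.5,0.103,6],[-3.9,-0.8,1.5,0.103,6],[-4.0,-0.4,1.5,0.103,6],[-4.0,0,1.5,0.103,6],[-4.0,0.4,1.5,0.103,6],[0,0,0,0,6]],
  ],
  force=40,
)

```text
t: 3.75
position: [0.4006, 0.2487, 0.1098]
tool_rot: [1.944, 2.467, -0.003]
wrist_force: [0.3, 1.0, 0.6]
opening: 0.69
```

```bash
python3 go.py .3996 .2515 .05 1.813 2 6
python3 - <<'E'
from h import *
P=robot.camera_params('wrist');im=save('wrist','w1.png')
from fit import *
for d in robot.outline_of('bar','wrist'):
    print(d['p'],d['extent'])
    print(fit(BAR,[.3996,.2515,1.813],0,[(d['mask'],P)]))
E
```

```text
pos [0.4006 0.2487 0.1098] yaw 1.807 tilt [-0.0013 -0.0012 -1.    ] q [-0.87  0.12  0.23  2.02 -0.03  1.01 -0.39] F [0.3 1.  0.6] open 0.69 t 3.75
[np.float64(0.15), np.float64(-0.01), np.float64(2.99), np.float64(-0.003), 6.0]
[np.float64(0.15), np.float64(-0.01), np.float64(2.99), np.float64(-0.003), 6.0]
0.93 [21.5, 0.0, 169.1, 221.7]
(array([ 0.5916, -0.0792,  2.213 ]), np.float64(1.0))
0.79 [299.6, 92.8, 332.5, 333.1]
(array([0.3991, 0.2526, 1.8124]), np.float64(0.12))
```

View pics/w1.png

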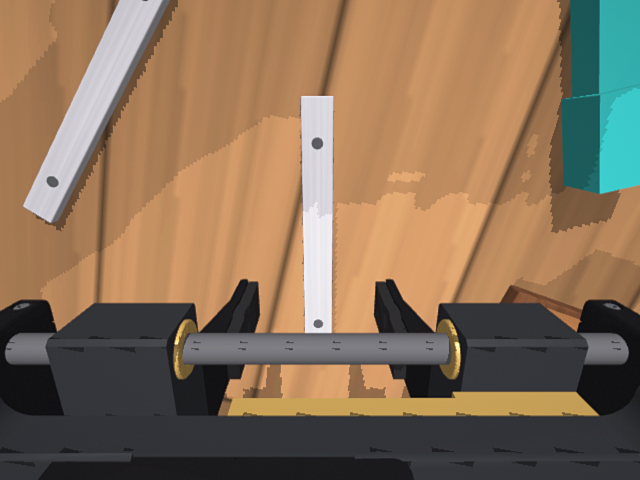

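The wrist view shows the bar (columns 300–332) centred between the open fingers and aligned with them. I'll descend and grip.

>>> apply_moves(
  plan=[
    [[0.3,0,3.0,-0.005,6],[0,0,3.0,0,6],[0,0,1.8,0,6],[0,0,0.9,0,6],[0,0,0,0,6],[0,0,0,0,1.5],[0,0,0,0,1.5],[0,0,0,0,1.5],[0,0,0,0,1.5]],
  ],
  force=50,
)

```text
t: 4.97
position: [0.3992, 0.2548, 0.0237]
tool_rot: [-1.931, -2.478, -0.001]
wrist_force: [-0.3, 0.1, -0.0]
opening: 0.322
```

```bash
python3 go.py .3996 .2515 .1 1.813 2 6
```

```text
pos [0.3992 0.2548 0.0237] yaw 1.8178 tilt [ 2.e-04  3.e-04 -1.e+00] q [-0.86  0.26  0.21  2.08 -0.07  0.81 -0.35] F [-0.3  0.1 -0. ] open 0.322 t 4.975
[np.float64(-0.16), np.float64(-0.02), np.float64(-3.81), np.float64(0.002), 6.0]
[np.float64(-0.16), np.float64(-0.02), np.float64(-3.81), np.float64(0.002), 6.0]
```

>>> apply_moves(
  plan=[
    [[-0.15,0,0.15,0,3.0],[0,0,0,0,1.5],[0,0,0,0,1.5],[0,0,0,0,1.5],[0,0,0,0,1.5],[0,0,-2.0,0,1.5],[0,0,-3.0,0,1.5],[0,0,-3.0,0,1.5],[0,0,-3.0,0,1.5],[0,0,0,0,1.5]],
  ],
)

```text
t: 6.22
position: [0.4003, 0.254, 0.1338]
tool_rot: [1.931, 2.478, 0.006]
wrist_force: [0.8, 1.1, -3.4]
opening: 0.239
```

```bash
python3 - <<'E'
from h import *
save('wrist','w2.png');im=save('scene','s2.png')
cv2.imwrite('pics/s2c.png',cv2.resize(im[60:260,230:460,::-1],None,fx=3,fy=3))
E
python3 go.py .5696 -.087 .13 1.457 8 1.5
```

```text
pos [0.399  0.253  0.1313] yaw 1.8179 tilt [-1.e-04 -6.e-04 -1.e+00] q [-0.88  0.09  0.23  2.   -0.02  1.06 -0.39] F [ 0.6 -0.3 -2.9] open 0.236 t 6.325
[np.float64(-4.64), np.float64(1.03), np.float64(0.02), np.float64(0.045), 1.5]
[np.float64(-4.59), np.float64(1.24), np.float64(0.02), np.float64(0.045), 1.5]
[np.float64(-4.53), np.float64(1.44), np.float64(0.02), np.float64(0.045), 1.5]
[np.float64(-4.46), np.float64(1.64), np.float64(0.02), np.float64(0.045), 1.5]
[np.float64(-4.38), np.float64(1.84), np.float64(0.02), np.float64(0.045), 1.5]
[np.float64(-4.3), np.float64(2.04), np.float64(0.02), np.float64(0.045), 1.5]
[np.float64(-4.2), np.float64(2.23), np.float64(0.02), np.float64(0.045), 1.5]
[np.float64(-4.09), np.float64(2.42), np.float64(0.02), np.float64(0.045), 1.5]
```

View pics/w2.png

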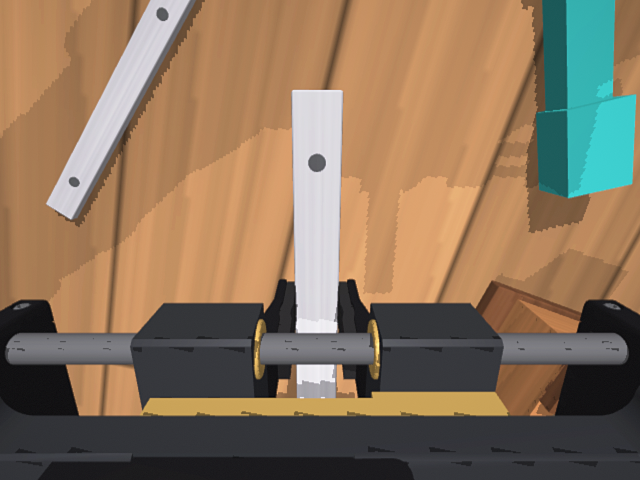

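View pics/s2c.png

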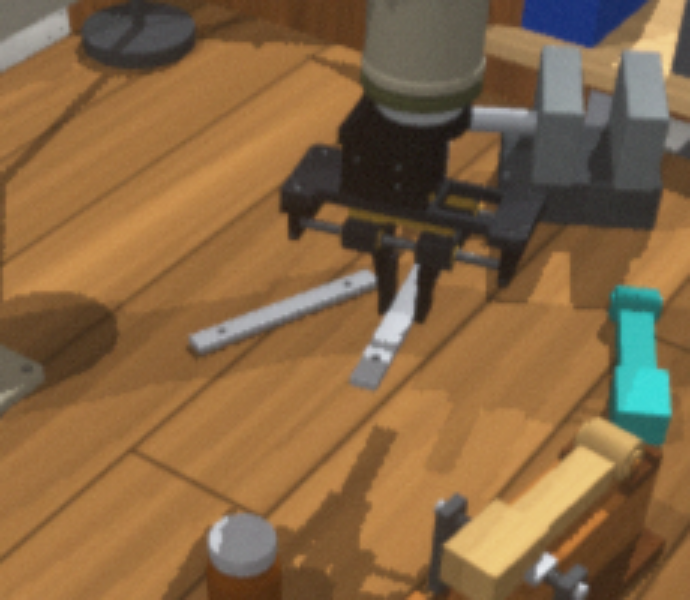

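```bash
cat > fp.py <<'E'
from h import *
from fit import *
def barfit(off=-.0222):
    s=robot.state();P=robot.camera_params('wrist'); robot.snapshot('wrist')
    M=R.from_rotvec(s['tool_rot']).as_matrix(); p=np.array(s['position']); yaw=np.arctan2(M[1,0],M[0,0])
    for d in robot.outline_of('bar','wrist')[:3]:
        e=d['extent']
        if e[0]<200 or e[2]>440: continue
        m=d['mask'].copy(); m=m[:].astype(float); m[270:]=0
        print(d['p'],e)
        def cost(v,full=False):
            a,lat,pit,dz,dyaw=v[0],v[1],v[2],v[3],v[4]
            c=p+[a*np.cos(yaw)+lat*np.sin(yaw),a*np.sin(yaw)-lat*np.cos(yaw),off+dz]
            r=render(BAR,c[0],c[1],yaw+dyaw,c[2],P,pitch=pit); r[270:]=0
            return np.abs(r-m).sum()/m.sum()+ 20*dz*dz/1e-2
        x0=np.zeros(5); sc=[.006,.003,.05,.001,.03]
        b=minimize(cost,x0,method='Nelder-Mead',options=dict(initial_simplex=[x0]+[np.eye(5)[i]*sc[i] for i in range(5)],maxiter=600))
        print('along,lat,pitch(+ = +x end down),dz,dyaw',b.x.round(4),b.fun)
barfit()
E
python3 fp.py
python3 - <<'E'
from h import *
im=cv2.imread('pics/w2.png')
g=cv2.cvtColor(im,cv2.COLOR_BGR2HSV)
for r in (86,88,90,92,94,110,150,200,250,280):
    row=g[r,270:370]; m=(row[:,1]<40)&(row[:,2]>120); x=np.where(m)[0]+270
    print(r,x.min() if len(x) else 0,x.max() if len(x) else 0)
s=robot.state();P=robot.camera_params('wrist');M=R.from_rotvec(s['tool_rot']).as_matrix();p=np.array(s['position'])
for pit in(-.1,-.05,0,.05,.1):
  for a in(0,):
    Rm=R.from_euler('y',pit).as_matrix()
    for X in (.1,.02):
      q=[Rm@[X,y,.008] for y in(-.011,.011)]
      # local bar frame z up -> world using tool x, -tool y, -tool z
      B=np.c_[M[:,0],-M[:,1],-M[:,2]]
      w=[p+B@(np.array(k)+[a,0,-.0222]) for k in q]
      print(pit,X,[proj('wrist',k,P).round(1) for k in w])
E
```

```text
86 0 0
88 0 0
90 293 341
92 291 342
94 291 342
110 292 342
150 292 341
200 293 339
250 294 338
280 295 338
-0.1 0.1 [array([346.9,  89.3]), array([291.2,  89.3])]
-0.1 0.02 [array([341.2, 268.4]), array([296. , 268.4])]
-0.05 0.1 [array([346. ,  88.5]), array([292. ,  88.5])]
-0.05 0.02 [array([341.1, 266.7]), array([296.1, 266.7])]
0 0.1 [array([345.1,  88.4]), array([292.7,  88.4])]
0 0.02 [array([341. , 265.2]), array([296.2, 265.2])]
0.05 0.1 [array([344.2,  89. ]), array([293.5,  89. ])]
0.05 0.02 [array([340.9, 263.7]), array([296.3, 263.7])]
0.1 0.1 [array([343.3,  90.1]), array([294.2,  90.1])]
0.1 0.02 [array([340.8, 262.3]), array([296.4, 262.3])]
```

The bar is held at its middle, level within about 0.03 rad. Moving to the staging pose outside the fulcrum.

```bash
python3 go.py .5727 -.0687 .15 1.457 9 1.5
```

```text
pos [0.3987 0.2527 0.1307] yaw 1.8179 tilt [-0.001 -0.002 -1.   ] q [-0.88  0.09  0.23  2.   -0.02  1.06 -0.39] F [ 0.8 -0.7 -2.8] open 0.242 t 6.425
[np.float64(-3.94), np.float64(1.0), np.float64(-0.21), np.float64(0.04), 1.5]
[np.float64(-3.89), np.float64(1.16), np.float64(-0.21), np.float64(0.04), 1.5]
[np.float64(-3.84), np.float64(1.31), np.float64(-0.21), np.float64(0.04), 1.5]
[np.float64(-3.79), np.float64(1.47), np.float64(-0.21), np.float64(0.04), 1.5]
[np.float64(-3.73), np.float64(1.62), np.float64(-0.21), np.float64(0.04), 1.5]
[np.float64(-3.66), np.float64(1.76), np.float64(-0.21), np.float64(0.04), 1.5]
[np.float64(-3.58), np.float64(1.91), np.float64(-0.21), np.float64(0.04), 1.5]
[np.float64(-3.5), np.float64(2.05), np.float64(-0.21), np.float64(0.04), 1.5]
[np.float64(-3.42), np.float64(2.19), np.float64(-0.21), np.float64(0.04), 1.5]
```

>>> apply_moves(
  plan=[
    [[-3.9,1.0,-0.6,0.04,1.5],[-3.9,1.2,-0.6,0.04,1.5],[-3.8,1.3,-0.6,0.04,1.5],[-3.8,1.5,-0.1,0.04,1.5],[-3.7,1.6,0,0.04,1.5],[-3.7,1.8,0,0.04,1.5],[-3.6,1.9,0,0.04,1.5],[-3.5,2.0,0,0.04,1.5],[-3.4,2.2,0,0.04,1.5],[0,0,0,0,1.5]],
  ],
)

```text
t: 7.68
position: [0.5736, -0.0713, 0.1496]
tool_rot: [2.348, 2.086, -0.005]
wrist_force: [0.8, 0.2, -2.9]
opening: 0.239
```

```bash
python3 - <<'E'
from h import *
P=robot.camera_params('wrist');im=save('wrist','w3.png');
print({k:np.round(v,4).tolist() for k,v in P.items()})
for n in('fulcrum_top','neck_heel'):
    print(n,robot.tip_of(n,'wrist')[:2])
c,s=np.cos(1.457),np.sin(1.457)
W=lambda x,y,z:np.array([.595+c*x-s*y,.135+s*x+c*y,z])
for nm,q in dict(ful=(-.125,0,.07),ul=(-.136,.027,.085),ur=(-.136,-.027,.085),hl=(-.095,.022,.118),hr=(-.095,-.022,.118),bl=(-.15,.05,0.01)).items():
    print(nm,proj('wrist',W(*q),P).round(1))
im=save('scene','s3.png')
cv2.imwrite('pics/s3c.png',cv2.resize(im[150:320,280:490,::-1],None,fx=3.5,fy=3.5))
E
python3 go.py .5727 -.0687 .12 1.457 2 1.5
```

```text
{'vfov': 69.3778, 'cx': 316.419, 'cy': 238.6986, 'R': [[0.993, -0.1184, -0.0026], [-0.1118, -0.9446, 0.3084], [-0.0389, -0.306, -0.9512]], 't': [-0.5767, -0.0134, 0.3056]}
fulcrum_top []
neck_heel []
ful [314.1 129.8]
ul [267.7 150. ]
ur [360.3 149.6]
hl [264.5  62.1]
hr [360.9  61.6]
bl [252.6 162. ]
pos [ 0.5731 -0.0664  0.1502] yaw 1.4593 tilt [ 3.0e-04 -1.5e-03 -1.0e+00] q [-0.42  0.32  0.55  1.73 -0.18  1.14  0.07] F [-0.   0.4 -2.9] open 0.241 t 7.875
[np.float64(-0.12), np.float64(-0.01), np.float64(1.51), np.float64(0.001), 1.5]
[np.float64(-0.12), np.float64(-0.01), np.float64(1.51), np.float64(0.001), 1.5]
```

View pics/w3.png

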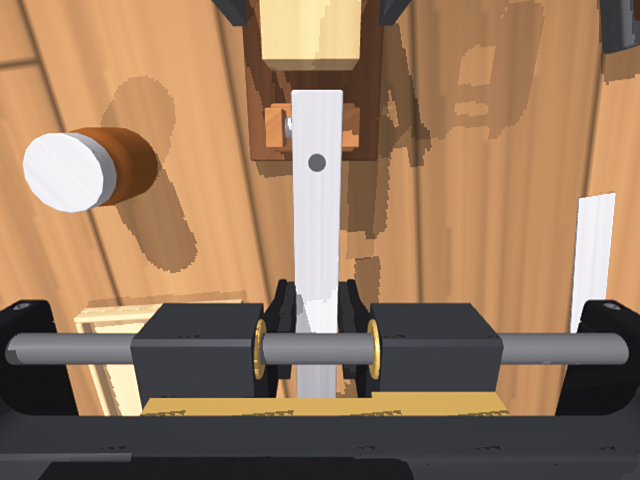

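View pics/s3c.png

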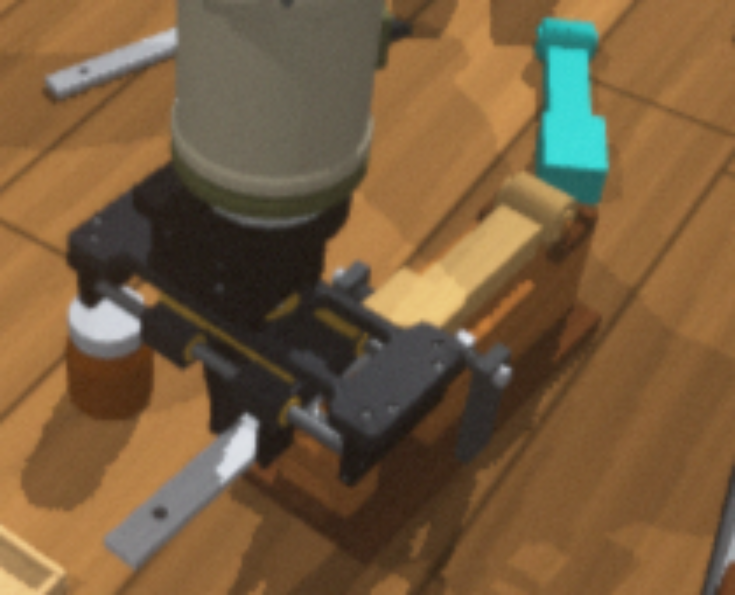

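The wrist view shows the uprights at columns 266–358 (centre about 312), the bar centre at 317 and the heel end at row 68. That means a shift of about 2 mm left, then lower between the uprights.

>>> apply_moves(
  plan=[
    [[-0.3,-0.2,1.0,0,1.5],[0,0,1.2,0,1.5],[0,0,1.2,0,1.5],[0,0,1.0,0,1.5],[0,0,0.9,0,1.5],[0,0,0,0,1.5]],
  ],
)

```text
t: 8.62
position: [0.5709, -0.0703, 0.0972]
tool_rot: [-2.343, -2.092, 0.002]
wrist_force: [-1.0, 0.3, -3.3]
opening: 0.238
```

Run:
```python
from h import *
P=robot.camera_params('wrist');im=save('wrist','w4.png');
c,s=np.cos(1.457),np.sin(1.457)
W=lambda x,y,z:np.array([.595+c*x-s*y,.135+s*x+c*y,z])
for k in range(4):
    st=robot.state();print(st['position'].round(4),st['wrist_force'].round(1)); robot.snapshot('top')
M=R.from_rotvec(st['tool_rot']).as_matrix();p=np.array(st['position'])
d=p-W(0,0,0);print('cradle xy',c*d[0]+s*d[1],-s*d[0]+c*d[1], np.arctan2(M[1,0],M[0,0]))
im=save('scene','s4.png')
cv2.imwrite('pics/s4c.png',cv2.resize(im[200:320,320:470,::-1],None,fx=5,fy=5,interpolation=2))
```

```text
[ 0.5713 -0.0704  0.0978] [-0.  -0.5 -2. ]
[ 0.5715 -0.0704  0.0982] [-0.3 -0.2 -2.7]
[ 0.5717 -0.0704  0.0984] [-0.6  0.6 -1.6]
[ 0.5717 -0.0704  0.0985] [-0.5  0.  -2. ]
cradle xy -0.20669080691600325 -0.00017356840898748865 1.4577018447033292
```

View pics/w4.png

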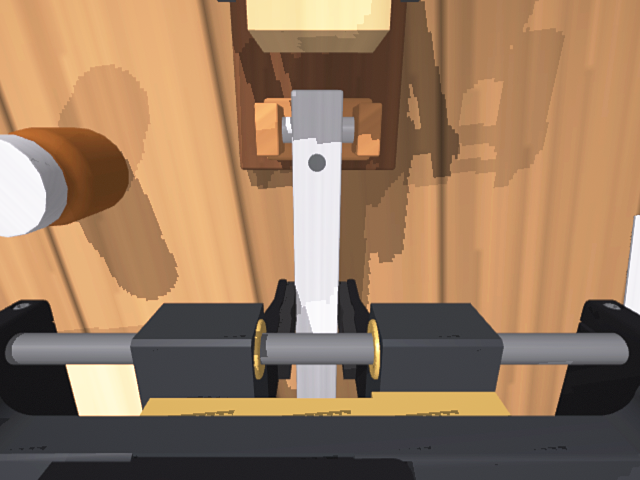

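View pics/s4c.png

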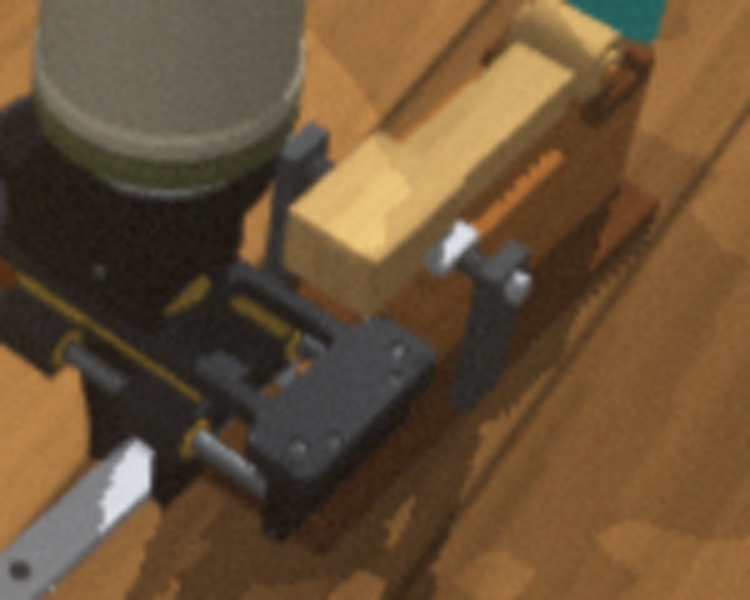

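>>> apply_moves(
  plan=[
    [[0,0,0.25,0,1.5],[0,0,0,0,1.5],[0,0,0,0,1.5],[0.7,0,0,0,1.5],[0.5,0,0,0,1.5],[0,0,0,0,1.5]],
  ],
)

```text
t: 9.68
position: [0.5728, -0.0575, 0.0955]
tool_rot: [-2.342, -2.094, -0.0]
wrist_force: [0.0, -0.6, -3.0]
opening: 0.241
```

Run:
```python
from h import *
P=robot.camera_params('wrist');im=save('wrist','w5.png');
c,s=np.cos(1.457),np.sin(1.457)
W=lambda x,y,z:np.array([.595+c*x-s*y,.135+s*x+c*y,z])
for k in range(2):
    st=robot.state();print(st['position'].round(4),st['wrist_force'].round(1)); robot.snapshot('top')
M=R.from_rotvec(st['tool_rot']).as_matrix();p=np.array(st['position'])
d=p-W(0,0,0);print('cradle xy',c*d[0]+s*d[1],-s*d[0]+c*d[1], np.arctan2(M[1,0],M[0,0]))
for z in(.084,.118):print(proj('wrist',W(-.095,0,z),P))
cv2.imwrite('pics/w5c.png',cv2.resize(im[0:200,210:430,::-1],None,fx=3,fy=3))
```

```text
[ 0.5728 -0.058   0.0956] [-0.7  0.2 -1.9]
[ 0.5727 -0.0583  0.0955] [-1.  -0.5 -1.6]
cradle xy -0.19459140310200804 0.0001782622166981787 1.458083890047687
[319.50099657  90.04834309]
[320.27803403  79.15616144]
```

View pics/w5c.png

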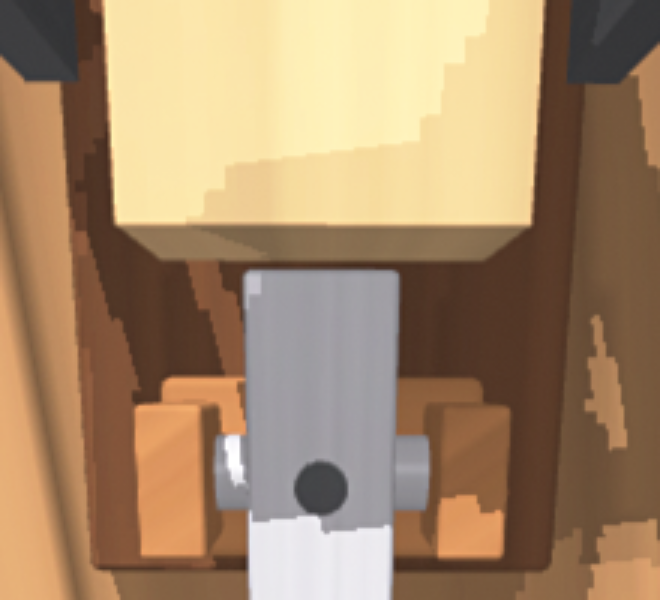

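Bar end (row 90) is just in front of the heel's lower edge (row 87), centred and lower. Sliding in.

>>> apply_moves(
  plan=[
    [[0.7,0,0,0,1.5],[0.7,0,0,0,1.5],[0.7,0,0,0,1.5],[0.7,0,0,0,1.5],[0,0,0,0,1.5]],
  ],
)

```text
t: 10.45
position: [0.5759, -0.0296, 0.0955]
tool_rot: [-2.342, -2.094, -0.0]
wrist_force: [0.5, 0.1, -2.7]
opening: 0.242
```

Run:
```python
from h import *
P=robot.camera_params('wrist');im=save('wrist','w6.png');
c,s=np.cos(1.457),np.sin(1.457)
W=lambda x,y,z:np.array([.595+c*x-s*y,.135+s*x+c*y,z])
for k in range(2):
    st=robot.state();print(st['position'].round(4),st['wrist_force'].round(1)); robot.snapshot('top')
M=R.from_rotvec(st['tool_rot']).as_matrix();p=np.array(st['position'])
d=p-W(0,0,0);print('cradle xy',c*d[0]+s*d[1],-s*d[0]+c*d[1], np.arctan2(M[1,0],M[0,0]))
cv2.imwrite('pics/w6c.png',cv2.resize(im[0:250,210:430,::-1],None,fx=2.4,fy=2.4))
```

```text
[ 0.5759 -0.0303  0.0955] [ 0.5 -0.1 -2.6]
[ 0.5758 -0.0307  0.0955] [ 0.  -0.5 -2.3]
cradle xy -0.16678579513913175 0.00021677530686311716 1.457860315424809
```

View pics/w6c.png

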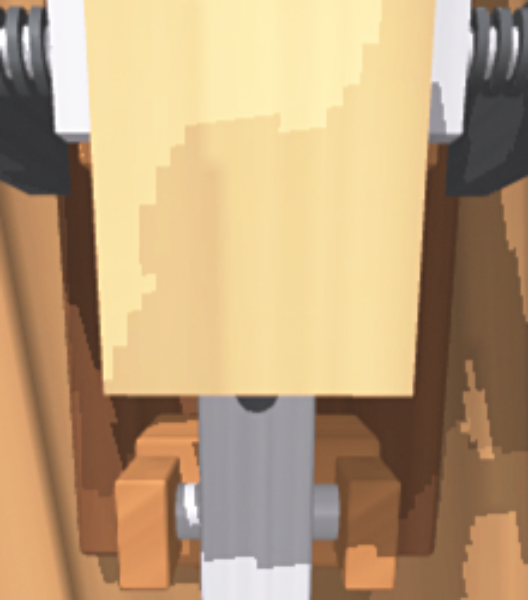

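>>> apply_moves(
  plan=[
    [[0,0,0.25,0,1.5],[0,0,0,0,1.5],[0,0,0,0,2.6],[0,0,0,0,3.2],[0,0,0,0,4.5],[0,0,0,0,4.5],[0,0,-1.5,0,4.5],[0,0,-3.0,0,4.5],[0,0,-3.0,0,4.5],[0,0,0,0,1.0]],
  ],
)

```text
t: 11.85
position: [0.5775, -0.0308, 0.1714]
tool_rot: [2.342, 2.09, 0.007]
wrist_force: [-0.1, 0.6, 0.2]
opening: 0.466
```

Run:
```python
from h import *
P=robot.camera_params('wrist');im=save('wrist','w7.png')
im=save('scene','s7.png')
cv2.imwrite('pics/s7c.png',cv2.resize(im[180:330,300:480,::-1],None,fx=4,fy=4,interpolation=2))
print(robot.state()['position'],robot.state()['wrist_force'])
```

```text
[ 0.57598585 -0.03052169  0.16858269] [-0.86249402  0.52812895 -0.37301152]
```

View pics/w7.png

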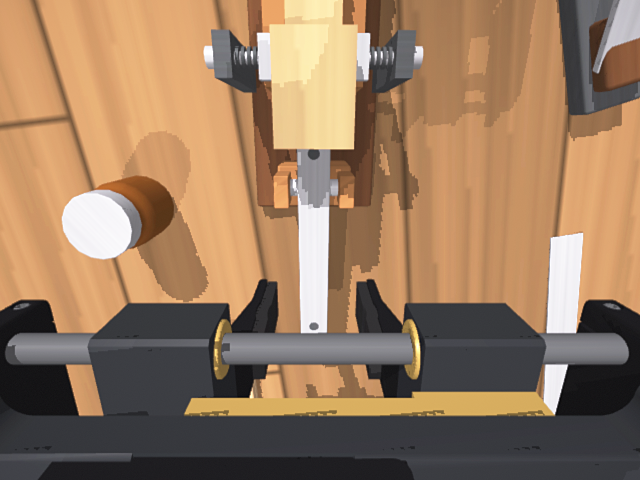

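View pics/s7c.png

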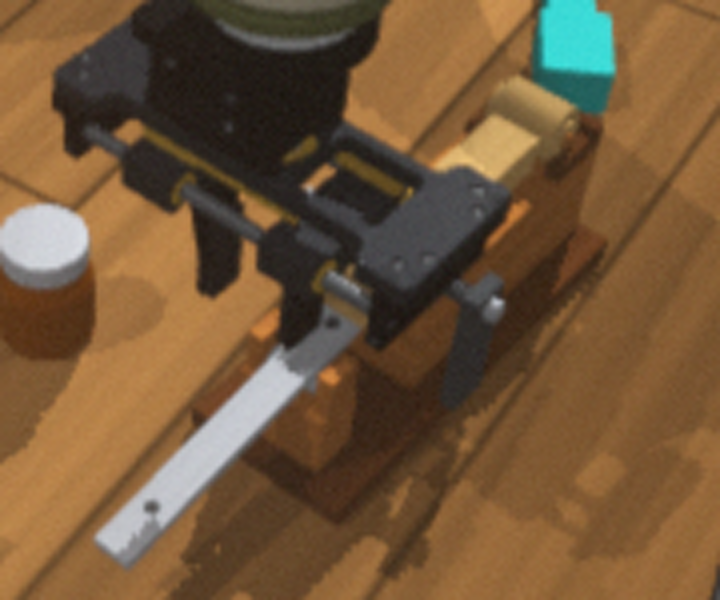

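>>> apply_moves(
  plan=[
    [[-4.0,0,0,0,0],[-4.5,0,1.0,0,0],[0,0,2.0,0,0],[0,0,2.0,0,0],[0,0,1.5,0,0],[0,0,0,0,0],[0,0,0,0,0]],
  ],
)

```text
t: 12.82
position: [0.5666, -0.115, 0.1035]
tool_rot: [2.343, 2.092, 0.001]
wrist_force: [-0.1, -0.4, 0.6]
opening: 0.01
```

Run:
```python
from h import *
im=save('scene','s8.png')
cv2.imwrite('pics/s8c.png',cv2.resize(im[180:330,300:480,::-1],None,fx=4,fy=4,interpolation=2))
c,s=np.cos(1.457),np.sin(1.457)
st=robot.state();p=st['position'];d=p-[.595,.135,0];print(p,st['wrist_force'],st['opening'],'cradle xy',c*d[0]+s*d[1],-s*d[0]+c*d[1],st['joint_pos'].round(2))
```

```text
[ 0.56673333 -0.11506887  0.10373372] [ 0.34139347 -0.17101196  0.57284285] 0.004583654344237555 cradle xy -0.25166117347908173 -0.0003116950666668186 [-0.34  0.38  0.56  1.77 -0.23  1.05  0.19]
```

View pics/s8c.png

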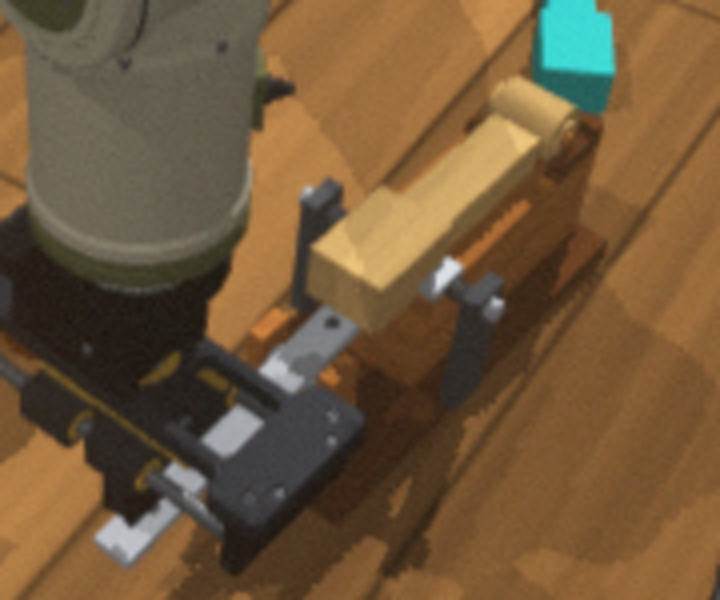

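>>> apply_moves(
  plan=[
    [[0,0,1.0,0,0],[0,0,0.8,0,0],[0,0,0.6,0,0],[0,0,0.5,0,0],[0,0,0.5,0,0],[0,0,0,0,0]],
  ],
)

```text
t: 13.62
position: [0.5675, -0.1138, 0.0698]
tool_rot: [2.342, 2.093, 0.004]
wrist_force: [0.2, 4.9, 10.7]
opening: 0.007
```

>>> apply_moves(
  plan=[
    [[0,0,0.5,0,0],[0,0,0.5,0,0],[0,0,0.4,0,0],[0,0,0.4,0,0],[0,0,0,0,0]],
  ],
)

```text
t: 14.25
position: [0.5657, -0.1152, 0.0503]
tool_rot: [-2.343, -2.092, 0.002]
wrist_force: [-0.2, 0.1, -0.1]
opening: 0.002
```

Run:
```python
from h import *
im=save('scene','s9.png')
cv2.imwrite('pics/s9c.png',cv2.resize(im[180:330,300:480,::-1],None,fx=4,fy=4,interpolation=2))
c,s=np.cos(1.457),np.sin(1.457)
st=robot.state();p=st['position'];d=p-[.595,.135,0];print(p,st['wrist_force'],st['opening'],'cradle xy',c*d[0]+s*d[1],-s*d[0]+c*d[1],st['joint_pos'].round(2))
```

```text
[ 0.56590637 -0.11521682  0.05054829] [-0.64777277  0.06091696  0.00169593] 0.0017302639868323978 cradle xy -0.25190206695582706 0.0004931185356009046 [-0.31  0.45  0.53  1.81 -0.27  0.95  0.22]
```

View pics/s9c.png

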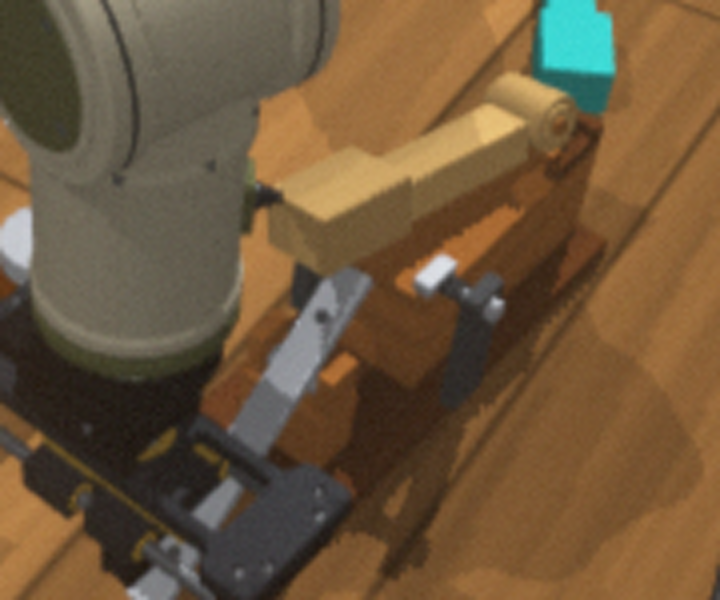

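Run:
```python
from h import *
im=save('scene','s10.png')
cv2.imwrite('pics/s10c.png',cv2.resize(im[180:330,300:480,::-1],None,fx=4,fy=4,interpolation=2))
im=save('top','t10.png')
cv2.imwrite('pics/t10c.png',cv2.resize(im[140:240,190:340,::-1],None,fx=5,fy=5,interpolation=2))
st=robot.state();p=st['position'];print(st['t'],p,st['wrist_force'])
```

```text
14.4 [ 0.56614357 -0.11515127  0.05087886] [0.51586503 0.05571607 0.348447  ]
```

View pics/s10c.png

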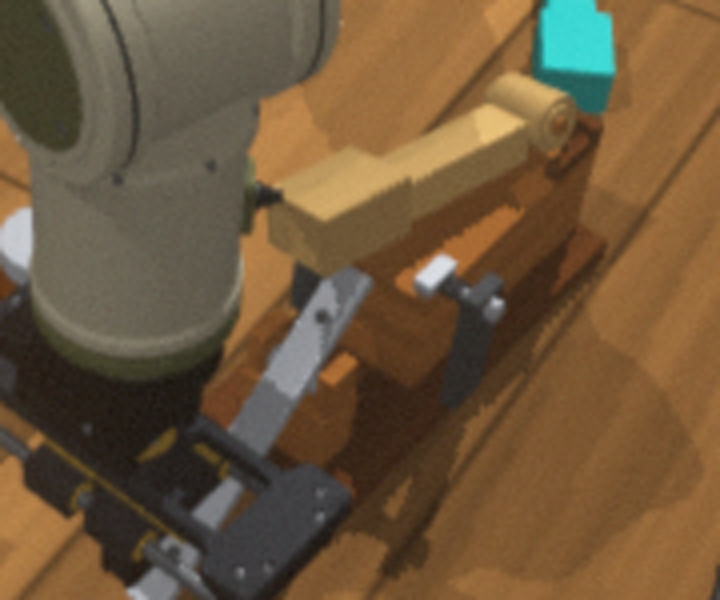

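View pics/t10c.png

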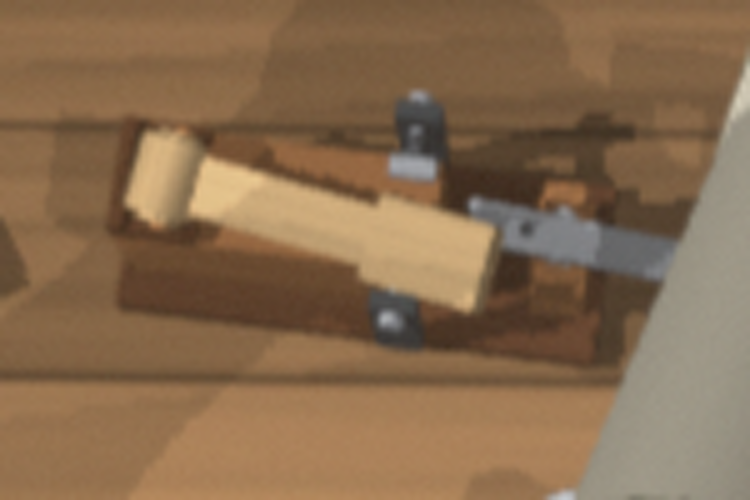

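Run:
```python
from h import *
im=save('wrist','w10.png')
st=robot.state();p=st['position'];print(st['t'],p,st['wrist_force'],st['moment'])
im=cv2.imread('pics/s10.png'); cv2.imwrite('pics/s10d.png',cv2.resize(im[190:300,355:455],None,fx=7,fy=5.4,interpolation=2))
```

```text
14.45 [ 0.56624892 -0.11515423  0.05098725] [-0.30831253  0.26298331  0.47831333] [-0.11865759  0.01036416 -0.01946671]
```

View pics/w10.png

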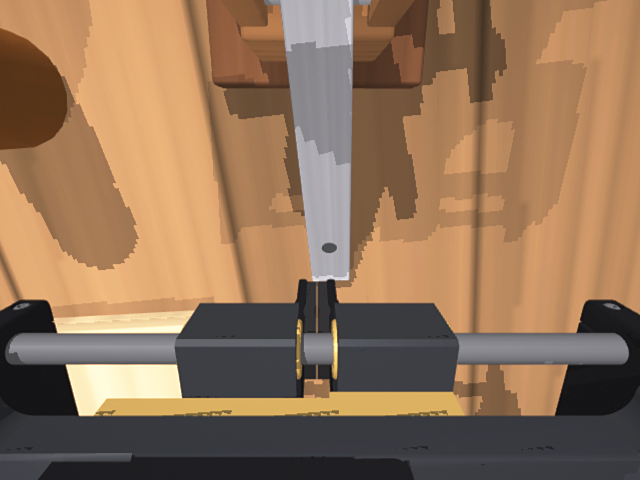

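View pics/s10d.png

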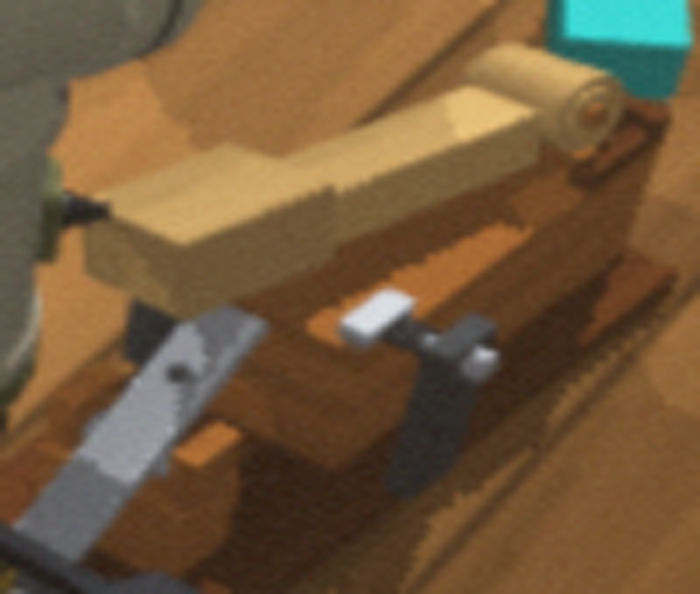

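Run:
```python
from h import *
c,s=np.cos(1.457),np.sin(1.457)
def tocr(w): d=np.array(w)-[.595,.135,0]; return np.round([c*d[0]+s*d[1],-s*d[0]+c*d[1],d[2]],4)
def tri(a,b):
    o1,d1=ray(*a);o2,d2=ray(*b)
    A=np.c_[d1,-d2];t=np.linalg.lstsq(A,o2-o1,rcond=None)[0]
    return (o1+d1*t[0]+o2+d2*t[1])/2,np.linalg.norm(o1+d1*t[0]-o2-d2*t[1])
w,e=tri(('scene',(393.3,250.2)),('top',(284,179.6)));print('bar inner right corner',tocr(w),e)
# heel end top corners
for n,a,b in(('heel top L(+y)',(386.5-355,0),None),):pass
S=lambda u,v:(355+u/7,190+v/5.4); T=lambda u,v:(190+u/5,140+v/5)
print('heel endtop -y corner',tocr(tri(('scene',S(185,245)),('top',T(500,232)))[0]))
print('heel endtop +y corner',tocr(tri(('scene',S(88,212)),('top',T(482,305)))[0]))
print('waist/heel -y corner',tocr(tri(('scene',S(335,185)),('top',T(380,195)))[0]))
for px in((312,282),(350,280)):
    o,d=ray('wrist',px); print('outer at z', [tocr(o+d*(z-o[2])/d[2]) for z in(.01,.03,.05)])
```

```text
bar inner right corner [-0.0784 -0.008   0.1001] 0.0007631632681401126
heel endtop -y corner [-0.0958  0.0166  0.1387]
heel endtop +y corner [-0.0917  0.0528  0.1284]
waist/heel -y corner [-0.0353  0.0052  0.1334]
outer at z [array([-0.2537,  0.0037,  0.01  ]), array([-0.2444,  0.0034,  0.03  ]), array([-0.2351,  0.0031,  0.05  ])]
outer at z [array([-0.2524, -0.0184,  0.01  ]), array([-0.2432, -0.0163,  0.03  ]), array([-0.2341, -0.0142,  0.05  ])]
```

After the push, the bar's inner end is high (about z = 0.10 at x = -0.078) and its outer end is down. The heel has sprung clear and rests on the bar and the +y cheek, about 12 mm up at neck_heel. It has yawed about -0.19 rad and rolled about 16°. The fingers carry no load. I'll retreat up and measure the blank from above.

>>> apply_moves(
  plan=[
    [[0,0,-2.0,0,0],[0,0,-4.0,0,0],[0,0,-5.0,0,2],[0,0,-5.0,0,5],[4,0,-4.0,0,6],[5,0,0,0,7],[5,0,0,0,7],[0,0,0,0,7],[0,0,0,0,7]],
  ],
)

```text
t: 15.58
position: [0.5821, 0.0232, 0.2521]
tool_rot: [2.343, 2.091, 0.001]
wrist_force: [0.5, -0.9, -0.7]
opening: 0.717
```

```bash
cat > nfit.py <<'E'
from h import *
from fit import *
def render6(v,P):
    x,y,z,yaw,pit,rol=v
    Rm=R.from_euler('ZYX',[yaw,pit,rol]).as_matrix()
    f=240/np.tan(np.radians(P['vfov'])/2); big=np.zeros((960,1280),np.uint8)
    for p in NECK:
        w=p@Rm.T+[x,y,z]; c=w@np.array(P['R']).T+P['t']
        u=np.c_[P['cx']+f*c[:,0]/c[:,2],P['cy']+f*c[:,1]/c[:,2]]
        h=cv2.convexHull(((u+.5)*32-8).astype(np.float32)).round().astype(np.int32)
        cv2.fillConvexPoly(big,h,255,cv2.LINE_AA,4)
    return cv2.resize(big,(640,480),interpolation=cv2.INTER_AREA)/255.
def cr(w):
    c,s=np.cos(1.457),np.sin(1.457); d=np.array(w)-[.595,.135,0]; return np.round([c*d[0]+s*d[1],-s*d[0]+c*d[1],d[2]],4)
if __name__=='__main__':
    ms=[]; g=np.array([.585,.138,.095,1.27,.08,-.25])
    for cam in('top','scene','wrist'):
        P=robot.camera_params(cam); im=save(cam,'n_%s.png'%cam)
        L=[(d['mask'].astype(float),d['p']) for d in robot.outline_of('neck',cam)]
        sc=[(render6(g,P)*m).sum()/max(m.sum(),1) for m,_ in L]; print(cam,[(round(p,2),round(q,2)) for q,(m,p) in zip(sc,L)])
        if sc and max(sc)>.4:
            m=L[int(np.argmax(sc))][0]; ms.append((m,P,cam))
    def cost(v,M=None): return sum(np.abs(render6(v,P)-m).sum()/m.sum() for m,P,_ in (M or ms))
    sx=np.array([.006,.006,.006,.06,.05,.1])
    v=g
    for k in range(3):
        b=minimize(cost,v,method='Nelder-Mead',options=dict(initial_simplex=[v]+[v+np.eye(6)[i]*sx[i]*(-1)**k for i in range(6)],maxiter=500)); v=b.x
    print('x y z yaw pitch roll',v.round(4),b.fun,[round(cost(v,[q]),3) for q in ms])
    Rm=R.from_euler('ZYX',v[3:]).as_matrix()
    for n,q in dict(origin=(0,0,0),waist=(.005,0,.012),heel=(-.045,0,0),com=(-.015,0,.014)).items():
        w=v[:3]+Rm@q; print(n,w.round(4),'cradle',cr(w))
    for m,P,cam in ms:
        im=cv2.imread('pics/n_%s.png'%cam); e=(render6(v,P)>.5).astype(np.uint8)
        cv2.drawContours(im,cv2.findContours(e,0,2)[0],-1,(0,0,255),1); cv2.imwrite('pics/n_%s_o.png'%cam,im)
E
python3 nfit.py; python3 go.py .58 .14 .11 1.267 5 7
python3 - <<'E'
import cv2,numpy as np
a=cv2.imread('pics/n_top_o.png')[140:240,190:340];b=cv2.imread('pics/n_scene_o.png')[170:320,330:480]
cv2.imwrite('pics/no.png',np.hstack([cv2.resize(a,(450,300),interpolation=2),cv2.resize(b,(300,300),interpolation=2)]))
E
```

```text
top [(0.84, np.float64(0.0)), (0.6, np.float64(0.97))]
scene [(0.9, np.float64(0.98)), (0.65, np.float64(0.06))]
wrist [(0.66, np.float64(0.92))]
x y z yaw pitch roll [ 0.5815  0.1364  0.0935  1.2732  0.095  -0.2488] 0.9667684086059172 [np.float64(0.724), np.float64(0.223), np.float64(0.02)]
origin [0.5815 0.1364 0.0935] cradle [-0.0002  0.0136  0.0935]
waist [0.5805 0.1431 0.1046] cradle [0.0064 0.0154 0.1046]
heel [0.5684 0.0935 0.0978] cradle [-0.0442  0.0217  0.0978]
com [0.5742 0.1243 0.1085] cradle [-0.013   0.0194  0.1085]
pos [0.582  0.0232 0.2512] yaw 1.4563 tilt [ 1.e-04  2.e-04 -1.e+00] q [-0.56  0.25  0.53  1.59 -0.13  1.34 -0.13] F [-0.6  0.1 -0.2] open 0.802 t 15.875
[np.float64(2.32), np.float64(-0.31), np.float64(2.82), np.float64(0.038), 7.0]
[np.float64(2.3), np.float64(-0.39), np.float64(2.82), np.float64(0.038), 7.0]
[np.float64(2.29), np.float64(-0.48), np.float64(2.82), np.float64(0.038), 7.0]
[np.float64(2.27), np.float64(-0.57), np.float64(2.82), np.float64(0.038), 7.0]
[np.float64(2.24), np.float64(-0.65), np.float64(2.82), np.float64(0.038), 7.0]
```

View pics/no.png

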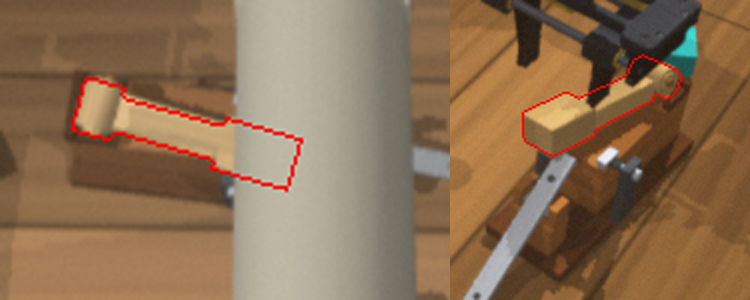

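```bash
ls pics/n_*
```

```text
pics/n_scene.png
pics/n_scene_o.png
pics/n_top.png
pics/n_top_o.png
pics/n_wrist.png
pics/n_wrist_o.png
```

View pics/n_wrist.png

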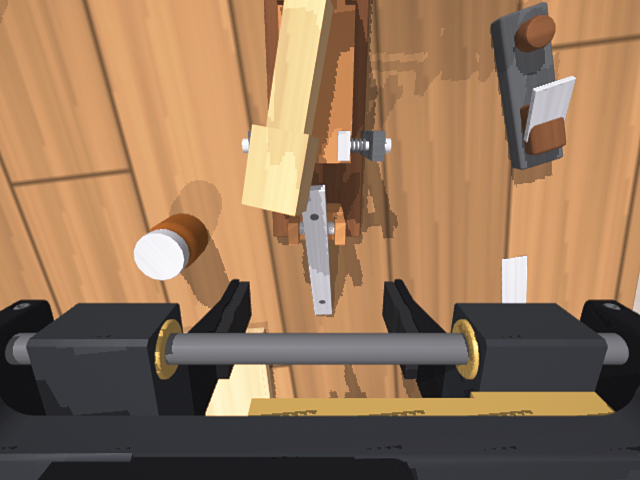

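The fit matches the wrist view with 2% residual: waist at (0.5805, 0.1431, 0.1046), yaw 1.273, pitch 0.095, roll -0.25, heel 13.8 mm above the seat, so it is unstuck. Going to grasp the waist.

>>> apply_moves(
  plan=[
    [[2.9,-0.4,0.5,0.045,7],[2.9,-0.5,1.0,0.046,7],[2.8,-0.6,1.5,0.046,7],[2.8,-0.7,2.0,0.046,7],[0,0,0,0,7],[0,0,0,0,7]],
  ],
  force=35,
)

```text
t: 16.62
position: [0.5812, 0.1391, 0.2014]
tool_rot: [2.525, 1.868, -0.0]
wrist_force: [0.1, -0.6, 1.0]
opening: 0.809
```

```bash
python3 go.py .5805 .1431 .108 1.273 4 7
```

```text
pos [0.5812 0.1391 0.2014] yaw 1.2742 tilt [-4.e-04  5.e-04 -1.e+00] q [-0.7   0.31  0.48  1.62 -0.15  1.25 -0.49] F [ 0.1 -0.6  1. ] open 0.809 t 16.625
[np.float64(0.09), np.float64(-0.05), np.float64(2.33), np.float64(0.0), 7.0]
[np.float64(0.09), np.float64(-0.05), np.float64(2.33), np.float64(0.0), 7.0]
[np.float64(0.09), np.float64(-0.05), np.float64(2.33), np.float64(0.0), 7.0]
[np.float64(0.09), np.float64(-0.05), np.float64(2.33), np.float64(0.0), 7.0]
```

>>> apply_moves(
  plan=[
    [[0.2,-0.2,2.3,0,7],[0,0,2.5,0,7],[0,0,2.5,0,7],[0,0,1.3,0,7],[0,0,0.6,0,7],[0,0,0,0,7],[0,0,0,0,7]],
  ],
)

```text
t: 17.5
position: [0.5801, 0.1428, 0.1099]
tool_rot: [2.525, 1.869, 0.002]
wrist_force: [0.4, 0.2, -1.0]
opening: 0.807
```

```bash
python3 go.py .5805 .1431 .108 1.273 4 7
python3 - <<'E'
from h import *
im=save('scene','s12.png')
a=cv2.resize(im[150:300,340:490,::-1],(500,500),interpolation=2)
cv2.imwrite('pics/s12c.png',a)
save('wrist','w12.png')
E
```

```text
pos [0.5801 0.1428 0.1099] yaw 1.2747 tilt [ 9.e-04  1.e-03 -1.e+00] q [-0.68  0.4   0.45  1.71 -0.2   1.07 -0.46] F [ 0.4  0.2 -1. ] open 0.807 t 17.5
[np.float64(0.01), np.float64(0.01), np.float64(0.05), np.float64(0.0), 7.0]
[np.float64(0.01), np.float64(0.01), np.float64(0.05), np.float64(0.0), 7.0]
[np.float64(0.01), np.float64(0.01), np.float64(0.05), np.float64(0.0), 7.0]
[np.float64(0.01), np.float64(0.01), np.float64(0.05), np.float64(0.0), 7.0]
```

View pics/s12c.png

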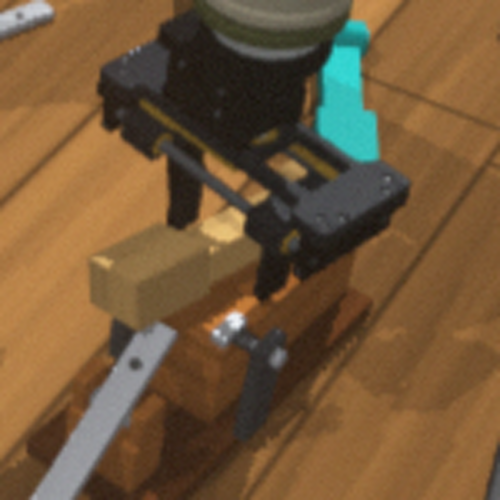

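View pics/w12.png

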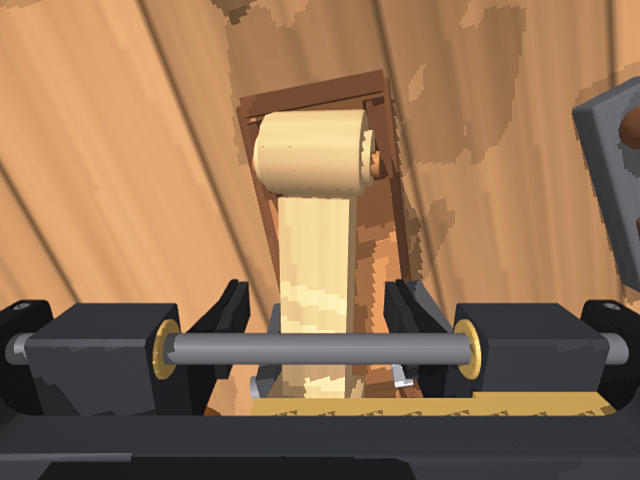

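The waist is centred between the fingers at columns 280–355, with clearance on both sides. Closing.

>>> apply_moves(
  plan=[
    [[0,0,0,0,5],[0,0,0,0,4],[0,0,0,0,3.4],[0,0,0,0,2.5],[0,0,0,0,2],[0,0,0,0,2],[0,0,0,0,2],[0,0,0,0,2]],
  ],
  force=35,
)

```text
t: 18.6
position: [0.5806, 0.1425, 0.1095]
tool_rot: [2.524, 1.868, 0.003]
wrist_force: [4.2, -1.2, 0.6]
opening: 0.375
```

```bash
python3 go.py .5805 .1431 .108 1.273 1 7
python3 - <<'E'
from h import *
im=save('scene','s13.png')
a=cv2.resize(im[150:300,340:490,::-1],(500,500),interpolation=2)
cv2.imwrite('pics/s13c.png',a)
E
```

```text
pos [0.5806 0.1425 0.1095] yaw 1.2744 tilt [ 7.0e-04  2.1e-03 -1.0e+00] q [-0.68  0.4   0.45  1.71 -0.2   1.07 -0.46] F [ 4.2 -1.2  0.6] open 0.375 t 18.6
[np.float64(0.06), np.float64(-0.03), np.float64(0.15), np.float64(0.001), 7.0]
```

View pics/s13c.png

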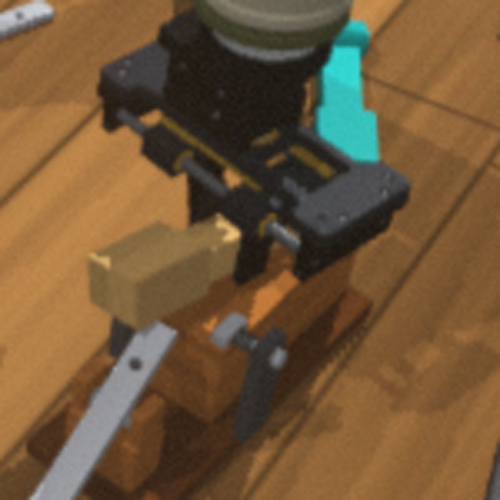

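>>> apply_moves(
  plan=[
    [[0,0,0,0,2],[0,0,-0.3,0,2],[0,0,-0.5,0,2],[0,0,-0.7,0,2],[0,0,-1.0,0,2],[0,0,-1.2,0,2],[0,0,-1.2,0,2],[0,0,-1.0,0,2],[0,0,0,0,2],[0,0,0,0,2]],
  ],
)

```text
t: 19.9
position: [0.5794, 0.1427, 0.1677]
tool_rot: [-2.525, -1.869, 0.001]
wrist_force: [0.2, -0.4, -2.4]
opening: 0.378
```

```bash
python3 go.py .5805 .1431 .2 1.273 1 7
python3 - <<'E'
from h import *
im=save('scene','s14.png')
a=cv2.resize(im[150:300,340:490,::-1],(500,500),interpolation=2)
cv2.imwrite('pics/s14c.png',a)
save('wrist','w14.png')
E
```

```text
pos [0.5794 0.1427 0.1677] yaw 1.2748 tilt [-2.e-04 -5.e-04 -1.e+00] q [-0.7   0.34  0.47  1.66 -0.16  1.19 -0.49] F [ 0.2 -0.4 -2.4] open 0.378 t 19.9
[np.float64(0.07), np.float64(0.1), np.float64(-3.23), np.float64(0.002), 7.0]
```

View pics/s14c.png

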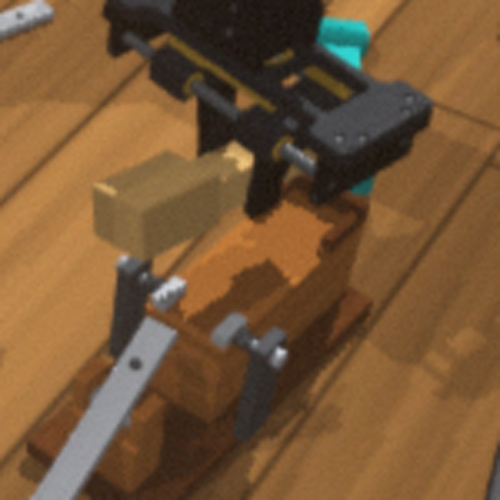

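View pics/w14.png

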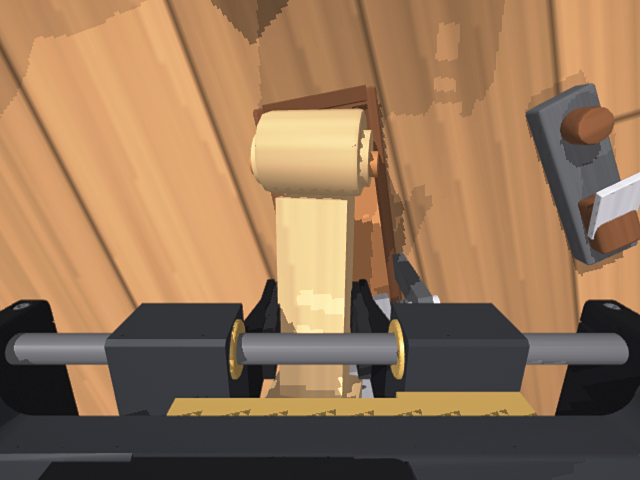

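```bash
python3 go.py .4143 -.244 .19 1.5195 10 2
```

```text
pos [0.5793 0.1427 0.1675] yaw 1.2748 tilt [-4.e-04 -7.e-04 -1.e+00] q [-0.7   0.34  0.47  1.66 -0.16  1.19 -0.49] F [ 0.1  0.6 -2.6] open 0.377 t 20.0
[np.float64(-4.18), np.float64(-0.45), np.float64(-0.22), np.float64(-0.024), 2.0]
[np.float64(-4.17), np.float64(-0.55), np.float64(-0.22), np.float64(-0.024), 2.0]
[np.float64(-4.15), np.float64(-0.65), np.float64(-0.22), np.float64(-0.024), 2.0]
[np.float64(-4.14), np.float64(-0.76), np.float64(-0.22), np.float64(-0.024), 2.0]
[np.float64(-4.12), np.float64(-0.86), np.float64(-0.22), np.float64(-0.024), 2.0]
[np.float64(-4.09), np.float64(-0.96), np.float64(-0.22), np.float64(-0.024), 2.0]
[np.float64(-4.07), np.float64(-1.06), np.float64(-0.22), np.float64(-0.024), 2.0]
[np.float64(-4.04), np.float64(-1.16), np.float64(-0.22), np.float64(-0.024), 2.0]
[np.float64(-4.01), np.float64(-1.25), np.float64(-0.22), np.float64(-0.024), 2.0]
[np.float64(-3.98), np.float64(-1.35), np.float64(-0.22), np.float64(-0.024), 2.0]
```

>>> apply_moves(
  plan=[
    [[0,0,-1.5,0,2],[-1.5,0,-1.5,0,2],[-3,-0.3,0,-0.024,2],[-4,-0.5,0,-0.024,2],[-4,-0.6,0,-0.024,2],[-4,-0.7,0,-0.024,2],[-4,-0.8,0,-0.024,2],[-4,-0.9,0,-0.024,2],[-4,-1.0,0,-0.024,2],[-4,-1.1,0,-0.024,2]],
  ],
)

```text
t: 21.25
position: [0.452, -0.1653, 0.1991]
tool_rot: [2.334, 2.102, 0.003]
wrist_force: [0.7, -0.2, -2.1]
opening: 0.378
```

```bash
python3 go.py .4143 -.244 .12 1.5195 5 2
```

```text
pos [ 0.452  -0.1653  0.1991] yaw 1.4664 tilt [ 9.0e-04  1.6e-03 -1.0e+00] q [-0.41  0.02  0.68  1.92 -0.02  1.2   0.18] F [ 0.7 -0.2 -2.1] open 0.378 t 21.25
[np.float64(-1.64), np.float64(-0.59), np.float64(1.58), np.float64(-0.011), 2.0]
[np.float64(-1.64), np.float64(-0.6), np.float64(1.58), np.float64(-0.011), 2.0]
[np.float64(-1.63), np.float64(-0.62), np.float64(1.58), np.float64(-0.011), 2.0]
[np.float64(-1.63), np.float64(-0.64), np.float64(1.58), np.float64(-0.011), 2.0]
[np.float64(-1.62), np.float64(-0.66), np.float64(1.58), np.float64(-0.011), 2.0]
```

>>> apply_moves(
  plan=[
    [[-2.4,-0.8,0.8,-0.011,2],[-2.0,-0.8,1.5,-0.011,2],[-1.7,-0.7,1.6,-0.011,2],[-1.2,-0.5,1.5,-0.011,2],[-0.5,-0.2,1.2,-0.009,2],[0,0,0,0,2],[0,0,0,0,2]],
  ],
)

```text
t: 22.12
position: [0.4168, -0.2379, 0.1326]
tool_rot: [2.277, 2.164, 0.001]
wrist_force: [0.3, 0.7, -1.7]
opening: 0.38
```

```bash
python3 go.py .4143 -.244 .12 1.5195 1 2
cat > n2.py <<'E'
from nfit import *
st=robot.state();M=R.from_rotvec(st['tool_rot']).as_matrix();p=np.array(st['position'])
yaw=np.arctan2(M[1,0],M[0,0])
g=np.r_[p-[.005*np.cos(yaw),.005*np.sin(yaw),.016],yaw,.09,-.1]
ms=[]
for cam in('top','scene','wrist'):
    P=robot.camera_params(cam); im=save(cam,'p_%s.png'%cam)
    L=[(d['mask'].astype(float),d['p']) for d in robot.outline_of('neck',cam)]
    sc=[(render6(g,P)*m).sum()/max(m.sum(),1) for m,_ in L]; print(cam,[(round(a,2),round(q,2)) for q,(m,a) in zip(sc,L)])
    if sc and max(sc)>.3 : ms.append((L[int(np.argmax(sc))][0],P,cam))
# only visible: penalise mask pixels outside render + render pixels outside the dilated mask weakly (occlusion)
def cost(v,M=None): 
    t=0
    for m,P,_ in (M or ms):
        r=render6(v,P); t+=(np.clip(m-r,0,1).sum()*1.0+.3*np.clip(r-m,0,1).sum())/m.sum()
    return t
sx=np.array([.006,.006,.006,.04,.05,.1]); v=g
for k in range(3):
    b=minimize(cost,v,method='Nelder-Mead',options=dict(initial_simplex=[v]+[v+np.eye(6)[i]*sx[i]*(-1)**k for i in range(6)],maxiter=500)); v=b.x
print(v.round(4),b.fun,'rel tcp',(v[:3]-p).round(4))
for m,P,cam in ms:
    im=cv2.imread('pics/p_%s.png'%cam); e=(render6(v,P)>.5).astype(np.uint8)
    cv2.drawContours(im,cv2.findContours(e,0,2)[0],-1,(0,0,255),1); cv2.imwrite('pics/p_%s_o.png'%cam,im)
E
python3 n2.py
python3 - <<'E'
import cv2,numpy as np,os
f='pics/p_%s_o.png'; g='pics/p_%s.png'
h=lambda c: cv2.imread(f%c if os.path.exists(f%c) else g%c)
cv2.imwrite('pics/po.png',np.hstack([cv2.resize(h('scene')[200:420,120:400],(400,314)),cv2.resize(h('wrist'),(400,314))]))
E
```

```text
pos [ 0.4168 -0.2379  0.1326] yaw 1.5201 tilt [ 2.e-04  8.e-04 -1.e+00] q [-0.29  0.12  0.76  2.   -0.09  1.06  0.47] F [ 0.3  0.7 -1.7] open 0.38 t 22.125
[np.float64(-0.63), np.float64(-0.22), np.float64(1.26), np.float64(0.001), 2.0]
top [(0.93, np.float64(1.0)), (0.86, np.float64(0.0)), (0.69, np.float64(0.0))]
scene [(0.89, np.float64(0.0)), (0.63, np.float64(0.99))]
wrist [(0.65, np.float64(0.96))]
[ 0.4179 -0.2427  0.1173  1.5162  0.0733 -0.1918] 1.1038177100077937 rel tcp [ 0.0011 -0.0048 -0.0153]
```

View pics/po.png

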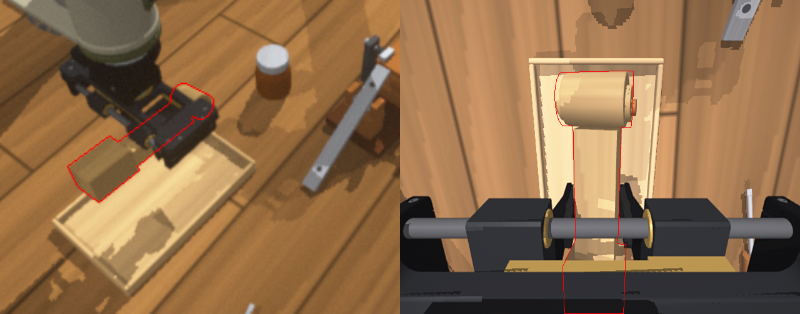

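>>> apply_moves(
  plan=[
    [[-0.3,-0.2,1.5,0,2],[-0.3,-0.1,2.5,0,2],[0,0,2.5,0,2],[0,0,1.8,0,2],[0,0,1.0,0,2],[0,0,0.5,0,2],[0,0,0,0,2],[0,0,0,0,2]],
  ],
)

```text
t: 23.42
position: [0.4135, -0.2441, 0.0346]
tool_rot: [2.277, 2.163, 0.001]
wrist_force: [-0.1, 0.2, -2.3]
opening: 0.377
```

```bash
python3 go.py .4143 -.244 .03 1.5195 1 2
```

```text
pos [ 0.4135 -0.2441  0.0346] yaw 1.5198 tilt [-0.      0.0011 -1.    ] q [-0.2   0.3   0.72  2.08 -0.27  0.85  0.62] F [-0.1  0.2 -2.3] open 0.377 t 23.425
[np.float64(0.02), np.float64(0.08), np.float64(0.46), np.float64(0.0), 2.0]
```

>>> apply_moves(
  plan=[
    [[0,0,0.2,0,2],[0,0,0.2,0,2],[0,0,0.15,0,2],[0,0,0,0,2]],
  ],
)

```text
t: 23.92
position: [0.413, -0.2441, 0.0285]
tool_rot: [-2.277, -2.164, 0.0]
wrist_force: [-0.9, 0.4, -1.5]
opening: 0.381
```

>>> apply_moves(
  plan=[
    [[0,0,0.15,0,2],[0,0,0,0,2],[0,0,0,0,2]],
  ],
  force=6,
)

```text
t: 24.3
position: [0.413, -0.2439, 0.027]
tool_rot: [-2.277, -2.164, -0.0]
wrist_force: [0.1, 0.8, -2.5]
opening: 0.37
```

>>> apply_moves(
  plan=[
    [[0,0,0,0,3.4],[0,0,0,0,3.6],[0,0,0,0,4.0],[0,0,0,0,5.0],[0,0,0,0,5.5],[0,0,0,0,5.5]],
  ],
)

```text
t: 25.05
position: [0.413, -0.244, 0.027]
tool_rot: [-2.277, -2.164, -0.0]
wrist_force: [-0.3, -0.1, 0.5]
opening: 0.616
```

Run:
```python
from h import *
im=save('scene','s15.png')
cv2.imwrite('pics/s15c.png',cv2.resize(im[220:440,130:350,::-1],(600,600),interpolation=2))
save('wrist','w15.png')
```

```text
(no output)
```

View pics/s15c.png

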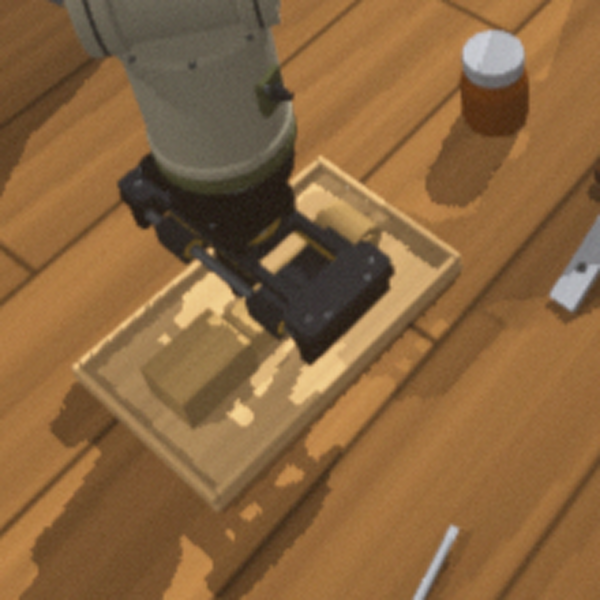

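View pics/w15.png

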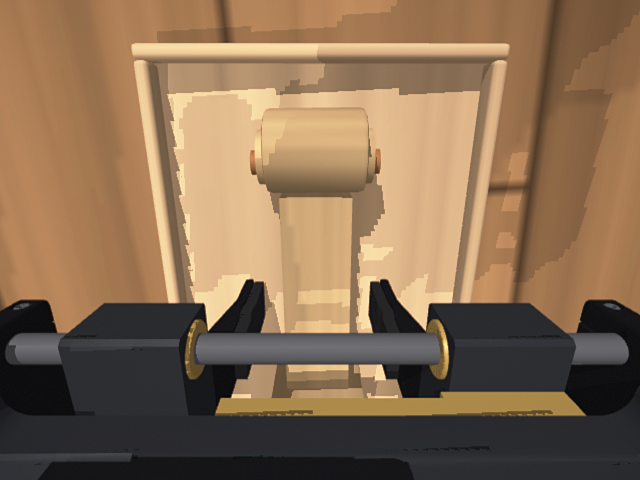

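Released and lying flat, clear of both fingers. I'll retreat straight up and verify.

>>> apply_moves(
  plan=[
    [[0,0,-1.0,0,6.5],[0,0,-3.0,0,7],[0,0,-5.0,0,7],[0,0,-5.0,0,7],[5,0,-5.0,0,7],[6,0,0,0,7],[6,0,0,0,7],[0,0,0,0,7]],
  ],
)

```text
t: 26.15
position: [0.4215, -0.0761, 0.2119]
tool_rot: [2.27, 2.171, 0.002]
wrist_force: [-0.0, -0.6, -0.1]
opening: 0.804
```

Run:
```python
from nfit import *
g=np.array([.413,-.249,.006,1.52,0,0]); ms=[]
for cam in('top','scene'):
    P=robot.camera_params(cam); im=save(cam,'f_%s.png'%cam)
    for d in robot.outline_of('neck',cam):
        m=d['mask'].astype(float)
        if (render6(g,P)*m).sum()/m.sum()>.6: ms.append((m,P))
    for n,z in(('jar',.0),('gouge',.005)):
        for d in robot.search_frame(n,cam)[:1]: print(cam,n,np.round(d['extent']))
print(len(ms))
cost=lambda v: sum(np.abs(render6(v,P)-m).sum()/m.sum() for m,P in ms)
v=g;sx=np.array([.006,.006,.004,.04,.04,.06])
for k in range(3):
    b=minimize(cost,v,method='Nelder-Mead',options=dict(initial_simplex=[v]+[v+np.eye(6)[i]*sx[i]*(-1)**k for i in range(6)],maxiter=500)); v=b.x
print(v.round(4),b.fun,'flat cost',cost(np.r_[v[:2],.006,v[3],0,0]))
a=cv2.imread('pics/f_scene.png');cv2.imwrite('pics/fc.png',cv2.resize(a[220:440,130:430],(800,587),interpolation=2))
```

```text
top jar [292. 238. 316. 266.]
top gouge [415. 166. 489. 186.]
scene jar [299. 233. 320. 270.]
scene gouge [345. 203. 451. 307.]
2
[ 4.1440e-01 -2.4950e-01  5.5000e-03  1.5349e+00 -4.0000e-04 -1.3600e-01] 0.5780864271258419 flat cost 0.6834162353604725
```

View pics/fc.png

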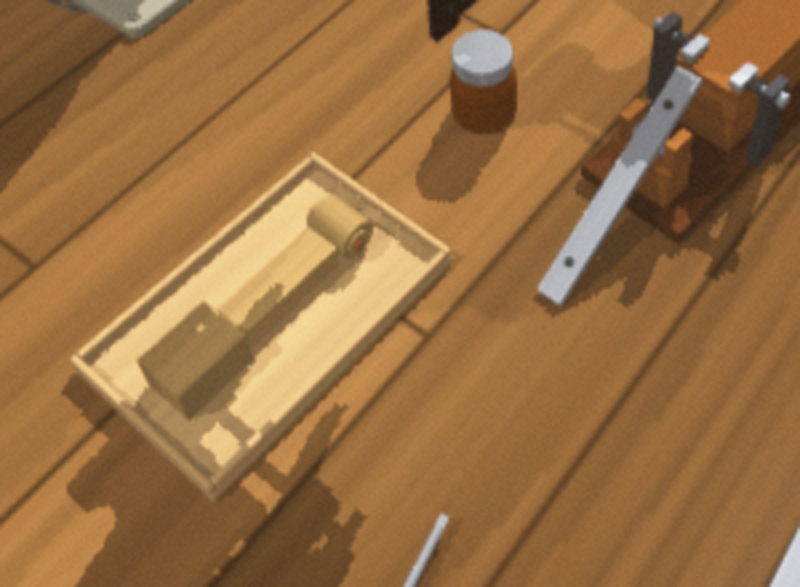

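View pics/f_top.png

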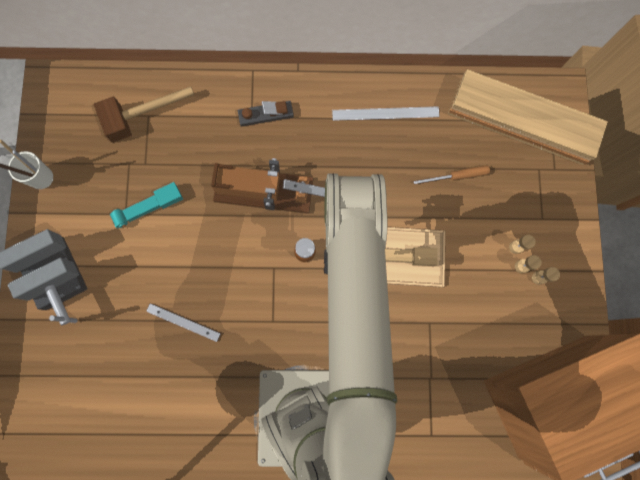

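>>> apply_moves(
  plan=[
    [[3,0,-2,0,7],[5,0,0,0,7],[5,0,0,0,7],[5,0,0,0,7],[4,0,0,0,7],[0,0,0,0,7],[0,0,0,0,7]],
  ],
)

```text
t: 27.42
position: [0.4328, 0.1387, 0.2311]
tool_rot: [2.278, 2.163, -0.001]
wrist_force: [-0.1, -0.1, 0.0]
opening: 0.806
```

Run:
```python
from nfit import *
g=np.array([.413,-.249,.006,1.52,0,0]); ms=[]
for cam in('top','scene'):
    P=robot.camera_params(cam); im=save(cam,'g_%s.png'%cam)
    for d in robot.outline_of('neck',cam):
        m=d['mask'].astype(float)
        if (render6(g,P)*m).sum()/m.sum()>.6: ms.append((m,P,cam))
sx=np.array([.006,.006,.004,.04,.04,.06])
for M in [ms]+[[q] for q in ms]:
    cost=lambda v: sum(np.abs(render6(v,P)-m).sum()/m.sum() for m,P,_ in M)
    v=g
    for k in range(3):
        b=minimize(cost,v,method='Nelder-Mead',options=dict(initial_simplex=[v]+[v+np.eye(6)[i]*sx[i]*(-1)**k for i in range(6)],maxiter=500)); v=b.x
    f=minimize(lambda u:cost(np.r_[u[:2],.006,u[2],0,0]),[v[0],v[1],v[3]],method='Nelder-Mead')
    print([q[2] for q in M],v.round(4),round(b.fun,3),'flat',f.x.round(4),round(f.fun,3))
out=[]
for m,P,cam in ms:
    im=cv2.imread('pics/g_%s.png'%cam); e=(render6(np.r_[f.x[:2],.006,f.x[2],0,0],P)>.5).astype(np.uint8)
    cv2.drawContours(im,cv2.findContours(e,0,2)[0],-1,(0,0,255),1)
    y,x=[int(k.mean()) for k in np.where(e)]; out.append(cv2.resize(im[y-70:y+70,x-90:x+90],(400,311),interpolation=2))
cv2.imwrite('pics/go.png',np.hstack(out))
```

```text
['top', 'scene'] [ 0.4139 -0.2492  0.0061  1.5287 -0.0132 -0.1015] 0.221 flat [ 0.4123 -0.2491  1.5311] 0.242
['top'] [ 4.1460e-01 -2.5070e-01  1.9000e-03  1.5249e+00  4.0000e-04 -1.0610e-01] 0.076 flat [ 0.4124 -0.2499  1.5263] 0.105
['scene'] [ 4.0680e-01 -2.4530e-01  1.5000e-03  1.5634e+00  6.6300e-02  2.4540e-01] 0.073 flat [ 0.4122 -0.2461  1.5497] 0.122
```

View pics/go.png

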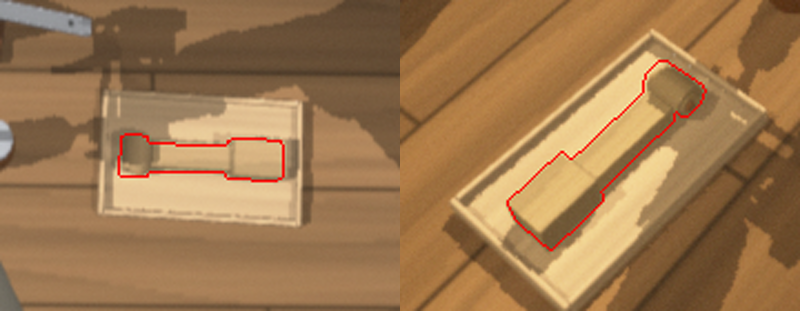

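Run:
```python
from cell import robot
print(robot.sign_off(), robot.state()['t'])
```

```text
the job is handed in; nothing more can be done
the job is handed in; nothing more can be done
```

I levered the heel free with the farther of the two bars, lifted the blank out, set it down in the tray, and handed the job in at about 27.5 s. No verdict was reported.

**Levering:** I gripped the bar at its middle, slid it over the fulcrum about 28 mm under the heel, and pushed its outer end down with closed fingers. The wrist force was about 11 N at my one reading during the push. The heel jumped clear and skewed, with about 0.19 rad of yaw and 14° of roll. It came to rest leaning on the bar's end and one cheek, about 14 mm above the seat at neck_heel. I saw no sign of the gripper touching the blank before that point.

**Lift and placing:** I gripped the skewed blank at its waist and carried it to the tray. I lowered it to within a few millimetres of the floor and released it.

**Last checks:**
- A flat-lying outline matches the blank in both the top and scene views, centred within about 4 mm of the tray's centre.
- The jar and gouge stand where they were, and the bar still rests on the fulcrum, away from the blank.

**Where the checks disagreed:** With tilt left free, the fits gave a roll of -0.11 rad from the top view and +0.25 rad from the scene view. They contradict each other, so I took them as noise in the masks. I could not measure the bar's contact forces during levering, so the 0.1 s condition of step 1 is inferred from the pictures.

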